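# Prop open the hood of a tube roller mixer

## Task

Open the tube roller mixer for loading: raise its hood well up by the front grip, to where the stiff hinges hold it, then swing the prop rod on its left side up as far as it goes, and finally ease the hood down, without letting it drop, until the rod's cross pin sits fully home in the notch of the plate on the hood and the hood rests on the rod. Leave the things standing around it where they are.

Things in the scene. Friction and masses are not known exactly. Their poses are not given: they have to be found in the camera images.
- mixer: white bench-top tube roller mixer, fixed in place: case 240 mm deep (x), 270 mm wide (y), 90 mm high, six rubber rollers under a hinged white hood with a clear window (closed: top at 142 mm, left skirt at y = +138 mm). Origin: centre of its underside on the worktop; x to its rear (hinge side), -x its front (dial and switch), y to its left (prop rod side), z up.
- hood (a joint): hood angle in rad: 0 closed, grows as the front rises, stops at 1.187. It turns about the mixer's y through hood_hinge and weighs about 0.55 kg. Its friction hinges hold it only above about 1.0 rad (lifting takes 3 to 4 N at the tab, pushing it down from there 0.5 N); below 0.85 to 0.97 rad it falls. With the rod's pin fully seated in the notch it rests at 0.733.
- prop_rod (a joint): prop rod angle in rad: 0 stowed (9 mm steel rod points to the rear and 30 degrees upward), grows as its free end swings up and towards the front, stops at 0.809 (76 degrees above level, where the notch comes down on its pin); 0.803 with the pin seated. Starts at 0 to 0.2. The stiff pivot (about 0.7 N at the free end) lets it stay where it is left. It swings 25 mm outside the hood's left skirt.
- hood_hinge (a point): middle of the hood's hinge line, fixed on the mixer at (112, 0, 91) mm of the mixer's frame; axes as the mixer's
- hood_tab (a point): where to take the hood's front grip: a black tab 24 mm wide (along the mixer's y), 14 to 17 mm thick, 43 mm long, in the middle of the hood's front face; this point is 22 mm out of that face. Closed, it lies 252 mm in front of and 18 mm above hood_hinge; it turns with the hood about the hinge line. Pinched across its width, the tab can turn between the fingers as the hood swings.
- notch_seat (a point): seat of the notch in the dark steel plate (44 mm long, 31 mm high, outer face at y = +152 mm) on the hood's left skirt: centre of the pin when home. In the hood's frame 183 mm in front of, 15 mm above and 145 mm to the left of hood_hinge. The notch is 12.5 mm wide, opens through the plate's lower edge, 15 mm below the seat, and flares there 14 mm to the rear and 8.5 mm to the front of its middle.
- rod_pivot (a point): pivot of the prop rod, fixed on the mixer at (-59, 163, 45) mm of the mixer's frame; the rod turns about the mixer's y
- rod_pin (a point): on the cross pin at the rod's free end (steel, 10 mm across), its inner end that goes into the notch: 185 mm from the pivot, at y = +145 mm of the mixer
- rod_grip (a point): middle of the black finger grip on the outer end of the same cross pin: a round bar 13 mm across and 60 mm long, along the mixer's y from y = +169 to +229 mm; this point at y = +200 mm, 185 mm from the pivot. It can be pushed from behind (from the rear towards the front, and up) or pinched from above.
- timer: bench timer, white, 58 x 72 x 18 mm, lying flat at the right of the mixer; bystander. Origin: centre of its underside.
- specimen_cup: small specimen cup with a screw lid, 48 mm across, 50 mm tall, standing on the rod side of the mixer; bystander. Origin: centre of its underside.
- marker_pen: black marker pen, 131 mm long, lying in front of the mixer; bystander. Origin: centre of its underside.
- swab_jar: jar of swabs, 82 mm across, 133 mm tall, behind and left of the mixer; bystander. Origin: centre of its underside.

How it is judged:
On the way, in this order (a step that is already met when the one before it is completed fails the run):
1. the hood is raised to where its hinges hold it (above 0.95 rad) (value of joint hood above 0.95 rad), for 0.2 s.
2. the prop rod is swung up (above 0.76 rad) under the raised hood (above 0.85 rad) (value of joint prop_rod above 0.76 rad and value of joint hood above 0.85 rad), for 0.2 s.
At the end, for the whole second after the job is handed in: the pin of the prop rod sits in the notch of the hood's plate (within 5 mm of its seat), the hood rests on the rod at 0.70 to 0.765 rad, the rod stands above 0.77 rad, and hood and rod are at rest (distance between rod_pin and notch_seat below 0.005 m and value of joint hood between 0.7 and 0.765 rad and value of joint prop_rod above 0.77 rad and velocity of joint hood between -0.05 and 0.05 rad/s and velocity of joint prop_rod between -0.05 and 0.05 rad/s); the robot touches nothing.
It fails at once if the hood drops: it comes down faster than 0.9 rad/s (velocity of joint hood below -0.9 rad/s).
It fails at once if a thing standing around the mixer is moved by more than 30 mm (distance of any of timer, specimen_cup, marker_pen, swab_jar from where it was at the start of the episode above 0.03 m).
It also fails if it takes over 66 s, if anything falls off the work surface, if the arm or the gripper's body presses on something with over 40 N, if the wrist force passes 120 N, or if a joint passes its speed limit or range.

## Robot

A 7-joint arm with a two-finger parallel gripper is mounted at the origin on a cart in front of the work surface, level with it; the furniture and walls round the work are solid. World frame = base frame: x ahead of the robot, y to its left, z up, the work surface at z = 0. Lengths are in m, angles in rad, forces in N, time in s.
With the tool pointing down it reaches from about 0.425 to 0.925 m from the base axis. Payload 6.8 kg.
Tool frame: the origin (TCP) lies at the very end of the fingers, on their centre line; the grasp point (between the pads) lies 19 mm behind it (r.grip_depth is the distance from the TCP to the grasp point, in m); z points along the fingers, y is the direction in which the jaws open and shut (so a half turn about z gives the same grasp; the last joint's range is limited). The gripper opens to 85 mm and grips with 20 to 120 N. Pads are 22 mm wide; open, the fingers measure 114 mm over their backs; the gripper's body (76 mm by 85 mm) begins 54 mm behind the grasp point. The pads swing forward as they close: fully open they stand 13 mm farther back than shut.
Start: joints at [-1.438, 0.477, 0.022, 1.555, -0.011, 1.109, -0.083], TCP at [0.161, 0.656, 0.201] pointing down, gripper open.
Joint ranges: [-2.96, 2.96], [-0.34, 2.1], [-1.41, 1.46], [0.24, 2.44], [-1.37, 4.51], [0.17, 1.92], [-2.96, 2.96]. Speed limits (rad/s): [2.39, 2.39, 3.14, 3.14, 3.14, 3.14, 3.14].

## Interface

Orientations are given as a rotation vector (axis times angle).
In Python, from bench import r, grab_frame gives the robot as it stands. The module is installed in compiled form; this text tells all that it offers.
- The arm moves only by the tool play_rows, never from a script. Its argument "increments" is a list of rows, each a list of 7 numbers: the shift along the tool's x, y, z in mm, then the turn, a rotation vector about the tool's x, y, z in rad, then the closure in counts, from 0 (fully open) to 255 (shut). In form: [[tx, ty, tz, rx, ry, rz, claw], ...]. A call has 1 to 5 rows; each row shifts and turns the pose as measured when the row begins, along the tool's axes as they then stand; what a row does not reach is not made up. A row lasts 1/10 s, in which the tool goes at most 50 mm and 8.59 degrees, less where a joint would pass 70% of its speed; a pose out of reach is approached as far as the arm can. A call is refused whole if a number of a shift passes 50 or a number of a turn 0.15, either way. A call with a gripper value outside its range is refused whole. The fingers move at their own pace and stop on an object; "force" is the grip in N (left out, the last holds). Time passes only in rows, so rows that do not move let the fingers close. It gives the time, the measured TCP pose, the force and the opening at its end, in the units of the state.
- r.get_obs(): the state, without advancing time (a new reading comes with each control period).
- grab_frame(name): name is "side" or "top" or "wrist"; returns a dict with "color" (480x640x3 uint8, blue, green, red), "depth" (480x640 float32, m along the optical axis (not along the pixel's ray), 0 where there is no reading), "K" (3x3 intrinsics, pixels), "T" (4x4, takes a point from camera to world coordinates). Camera axes: x right, y up, looking along -z (the intrinsics and any distortion apply to the point x, -y, -z); pixel columns grow to the right and rows downward; lengths in m; the calibration is good to about 2 mm. A picture is of the moment at which its call begins.
- r.hand_in(): hands the job in, once; it reports no verdict.
The state is a dict: "clock": time; "joints": joint angles; "qvel": joint speeds; "tau": joint torques, N m; "tcp_pos": TCP position; "orientation": TCP orientation; "contact_force": force on the tool from outside, world axes, zero at the start; "moment": the same for the moment, N m; "grip_width": finger opening in m.
Only numpy, scipy, OpenCV 4.12 (cv2) and the standard library are available. Lean on these libraries where they do the work, as an engineer would, in place of code of your own. Each camera call takes 0.05 s, during which the arm holds its last target.

## Working session

There is one attempt and no reset: what is moved stays moved. The work goes in short steps, Python scripts to look and compute and a tool call to move; the robot and the scene stay as the last step left them, time stands still between calls to the robot, and variables do not carry over. Pictures are saved under pics/ and viewed, and the job is handed in when it is done.

Besides the shell and the picture viewer there is one more tool, called after "Emit:" by a JSON object that holds its "method" and its "body". play_rows: Moves the arm, as the interface text tells. Its arguments: {"type":"object","properties":{"increments":{"type":"array","items":{"type":"array","items":{"type":"number"}}},"force":{"type":"number"}},"required":["increments"]}

```bash
mkdir -p pics
cat > h.py <<'E'
import numpy as np, cv2
from bench import r, grab_frame
def snap(n,f):
    d=grab_frame(n); cv2.imwrite('pics/'+f,d['color']); np.savez('pics/'+f+'.npz',**d); return d
def pt(d,u,v,dep=None):
    K=d['K']; z=d['depth'][int(v),int(u)] if dep is None else dep
    p=np.array([(u-K[0,2])/K[0,0]*z,-(v-K[1,2])/K[1,1]*z,-z,1]); return (d['T']@p)[:3]
E
python3 - <<'E'
from h import *
for n in ['side','top','wrist']:
    d=snap(n,n+'0.png'); print(n,d['K'].tolist(),d['T'].round(3).tolist(),d.keys())
print(r.get_obs())
E
```

```text
side [[622.5798796608832, 0.0, 330.94060784689077], [0.0, 622.5798796608832, 234.77548643387632], [0.0, 0.0, 1.0]] [[0.998, 0.016, -0.053, 0.462], [-0.052, 0.613, -0.788, -0.999], [0.02, 0.79, 0.613, 0.925], [0.0, 0.0, 0.0, 1.0]] dict_keys(['color', 'depth', 'K', 'T'])
top [[554.55823219852, 0.0, 310.46142424065374], [0.0, 554.55823219852, 236.06470291801358], [0.0, 0.0, 1.0]] [[-0.03, 0.99, -0.138, 0.339], [-0.999, -0.032, -0.011, 0.006], [-0.015, 0.137, 0.99, 1.581], [0.0, 0.0, 0.0, 1.0]] dict_keys(['color', 'depth', 'K', 'T'])
wrist [[387.23820612503744, 0.0, 315.6397679737957], [0.0, 387.23820612503744, 238.8463902440121], [0.0, 0.0, 1.0]] [[0.238, -0.935, -0.263, 0.094], [0.971, 0.229, 0.066, 0.671], [-0.001, -0.271, 0.962, 0.372], [0.0, 0.0, 0.0, 1.0]] dict_keys(['color', 'depth', 'K', 'T'])
{'clock': 0.15, 'joints': array([-1.43807883,  0.47762088,  0.02236318,  1.55617035, -0.01148905,
        1.10930951, -0.0831195 ]), 'qvel': array([ 0.00054246, -0.00255827,  0.00056989, -0.00079862,  0.00035305,
        0.00064306, -0.0013364 ]), 'tau': array([ 2.87129820e-03, -5.96919179e+01,  1.61006659e+00, -2.81486696e+01,
        1.26213554e-02,  6.49552137e-03, -1.62641288e-05]), 'tcp_pos': array([0.16089196, 0.6550547 , 0.20046507]), 'orientation': array([-3.77372526e-01, -3.11879134e+00,  2.16551794e-03]), 'contact_force': array([ 0.25836283,  0.3334127 , -0.05256557]), 'moment': array([-0.02699298,  0.02963707, -0.01064235]), 'grip_width': 0.08544766173444689}
```

View pics/side0.png

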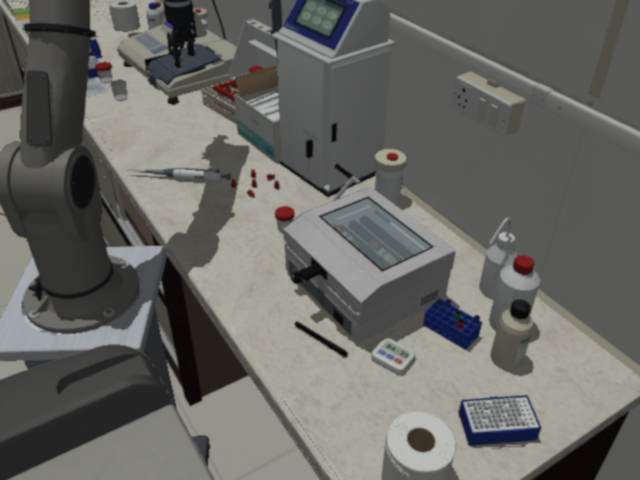

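View pics/top0.png

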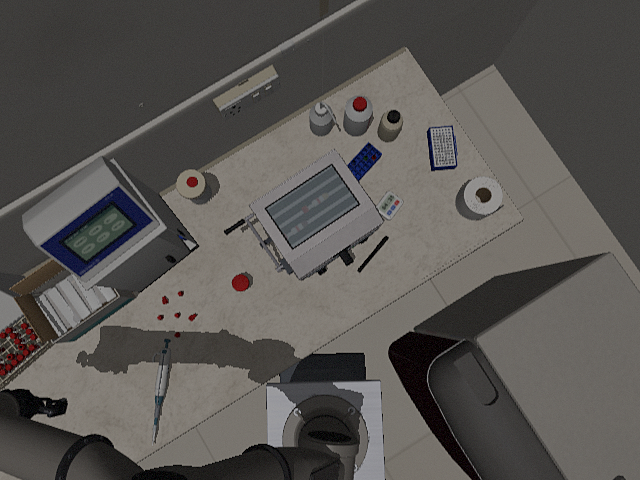

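View pics/wrist0.png

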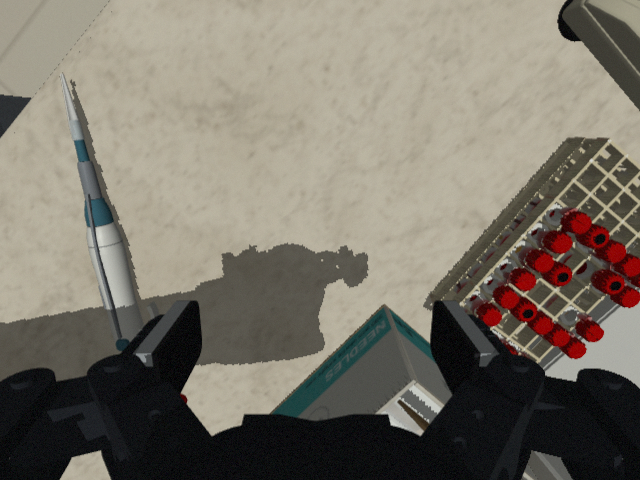

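Run:
```python
import cv2
a=cv2.imread('pics/top0.png')[135:300,210:410]; cv2.imwrite('pics/c1.png',cv2.resize(a,None,fx=4,fy=3.6,interpolation=cv2.INTER_CUBIC)[:600])
a=cv2.imread('pics/side0.png')[170:380,260:470]; cv2.imwrite('pics/c2.png',cv2.resize(a,None,fx=2.8,fy=2.8,interpolation=cv2.INTER_CUBIC))
```

```text
(no output)
```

View pics/c1.png

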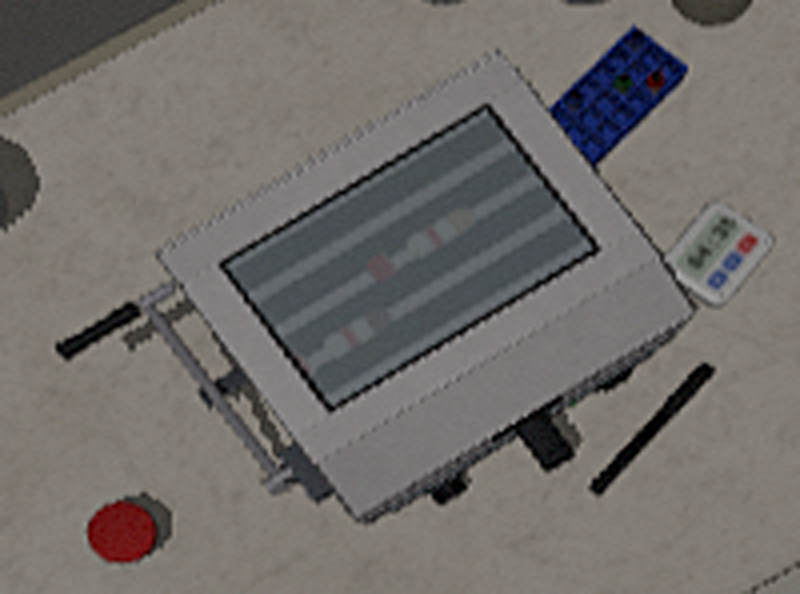

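View pics/c2.png

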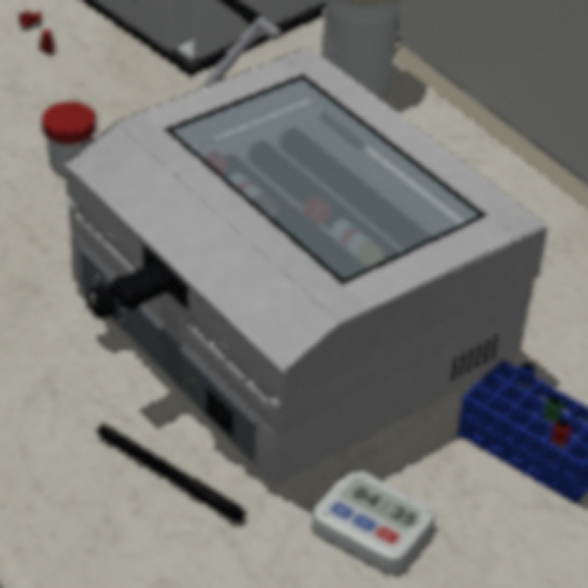

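```bash
cat >> h.py <<'E'
def cloud(d):
    K=d['K']; z=d['depth']; v,u=np.mgrid[0:480,0:640]
    P=np.stack([(u-K[0,2])/K[0,0]*z,-(v-K[1,2])/K[1,1]*z,-z],-1)
    return P@d['T'][:3,:3].T+d['T'][:3,3]
E
python3 - <<'E'
from h import *
for n in ['top','side']:
    d=dict(np.load(f'pics/{n}0.png.npz')); P=cloud(d)
    m=(abs(P[...,2]-.142)<.004)&(abs(P[...,0]-.6)<.2)&(abs(P[...,1])<.2)&(d['depth']>0)
    m=cv2.morphologyEx(m.astype(np.uint8),cv2.MORPH_OPEN,np.ones((3,3)))
    n_,l,s,c=cv2.connectedComponentsWithStats(m); k=1+np.argmax(s[1:,4]); m=l==k
    Q=P[m]; print(n,m.sum(),Q[:,2].mean(),Q[:,2].std())
    print(cv2.minAreaRect((Q[:,:2]*1000).astype(np.float32)),cv2.boxPoints(cv2.minAreaRect((Q[:,:2]*1000).astype(np.float32))))
    # all hood footprint z>.1
    m=(P[...,2]>.09)&(P[...,2]<.16)&(abs(P[...,0]-.6)<.25)&(abs(P[...,1])<.22)
    m=cv2.morphologyEx(m.astype(np.uint8),cv2.MORPH_OPEN,np.ones((5,5)))
    n_,l,s,c=cv2.connectedComponentsWithStats(m); k=1+np.argmax(s[1:,4]); Q=P[l==k]
    print(cv2.minAreaRect((Q[:,:2]*1000).astype(np.float32)),cv2.boxPoints(cv2.minAreaRect((Q[:,:2]*1000).astype(np.float32))))
E
```

```text
top 897 0.1420329688097942 0.002105917170541589
((585.7390747070312, 14.498527526855469), (183.02572631835938, 134.97457885742188), 64.45150756835938) [[485.38345  -38.96069 ]
 [607.1603   -97.17183 ]
 [686.0947    67.95775 ]
 [564.3179   126.168884]]
((579.7254638671875, -0.916900634765625), (279.5713195800781, 291.400634765625), 31.993227005004883) [[ 383.97696    48.591995]
 [ 538.3666   -198.548   ]
 [ 775.474     -50.425797]
 [ 621.08435   196.7142  ]]
side 6142 0.1430679677764446 0.001606850368515083
((616.2892456054688, 14.493576049804688), (205.97958374023438, 280.8426208496094), 32.68580627441406) [[ 453.7765     77.06064 ]
 [ 605.4404   -159.30902 ]
 [ 778.802     -48.073486]
 [ 627.13806   188.29617 ]]
((577.6347045898438, 3.704376220703125), (282.3202209472656, 308.3271484375), 32.89040756225586) [[ 375.38498    56.502472]
 [ 542.8171   -202.40317 ]
 [ 779.8844    -49.09372 ]
 [ 612.45233   209.81192 ]]
```

Run:
```python
from h import *
T=dict(np.load('pics/top0.png.npz'));S=dict(np.load('pics/side0.png.npz'))
def ray(d,u,v):
    K=d['K'];a=np.array([(u-K[0,2])/K[0,0],-(v-K[1,2])/K[1,1],-1]);return d['T'][:3,3],d['T'][:3,:3]@a
def onz(d,u,v,z):
    o,a=ray(d,u,v);return o+a*(z-o[2])/a[2]
def tri(p,q):
    o,a=ray(T,*p);o2,b=ray(S,*q)
    s=np.linalg.lstsq(np.stack([a,-b],1),o2-o,rcond=None)[0];x=o+a*s[0];y=o2+b*s[1];return (x+y)/2,np.linalg.norm(x-y)
def refine(d,pts):
    g=cv2.cvtColor(d['color'],6); return pts
tc=[(222,264),(488,105),(598,247),(331,410)];sc=[(303,75),(485,213),(343,283),(168,128)]
W=[]
for a,b in zip(tc,sc):
    a=(210+a[0]/4-.4,135+a[1]/3.6-.4);b=(260+b[0]/2.8-.3,170+b[1]/2.8-.3)
    x,e=tri(a,b);print(x.round(4),round(e,4),onz(T,*a,.142).round(4),onz(S,*b,.142).round(4));W.append(((onz(T,*a,.142)+onz(S,*b,.142))/2)[:2])
W=np.array(W);RL,RR,FR,FL=W
for v in (RL-FL,RR-FR): print('yaw',np.arctan2(v[1],v[0]))
for v in (RL-RR,FL-FR): print('yaw',np.arctan2(-v[0],v[1]),np.linalg.norm(v))
print(W.mean(0))
# hood outline corners top view
for n,p in dict(RL=(160,252),RR=(498,53),FRb=(694,308),FLb=(362,522)).items():
    a=(210+p[0]/4-.4,135+p[1]/3.6-.4); print(n,onz(T,*a,.142).round(4),onz(T,*a,.1).round(4),onz(T,*a,.093).round(4))
for n,p in dict(tabend=(560,453),tabmid=(547,440)).items():
    a=(210+p[0]/4-.4,135+p[1]/3.6-.4); print(n,onz(T,*a,.109).round(4))
```

```text
[0.6176 0.1382 0.1463] 0.0014 [0.6177 0.1386 0.142 ] [0.6192 0.1447 0.142 ]
[ 0.7307 -0.0409  0.1476] 0.0013 [ 0.7315 -0.0411  0.142 ] [ 0.7333 -0.0339  0.142 ]
[ 0.6216 -0.1096  0.1441] 0.0004 [ 0.6222 -0.1097  0.142 ] [ 0.6218 -0.1072  0.142 ]
[0.5079 0.0693 0.1465] 0.0015 [0.5077 0.0694 0.142 ] [0.5089 0.0755 0.142 ]
yaw 0.5604751046551136
yaw 0.5713285358467038
yaw 0.5665848043346206 0.21227814433624337
yaw 0.5610554917990462 0.21369889102022424
[0.62029048 0.0170435 ]
RL [0.628  0.1795 0.142 ] [0.6365 0.1845 0.1   ] [0.6379 0.1854 0.093 ]
RR [ 0.771  -0.0492  0.142 ] [ 0.7836 -0.0508  0.1   ] [ 0.7857 -0.0511  0.093 ]
FRb [ 0.5749 -0.1707  0.142 ] [ 0.5817 -0.1759  0.1   ] [ 0.5829 -0.1767  0.093 ]
FLb [0.4259 0.0514 0.142 ] [0.4284 0.0528 0.1   ] [0.4289 0.053  0.093 ]
tabend [ 0.4747 -0.0806  0.109 ]
tabmid [ 0.4846 -0.0724  0.109 ]
```

```bash
cat >> h.py <<'E'
from scipy.spatial.transform import Rotation as Ro
YAW=.565; O=np.array([.6085,.0057,0.])
try:
    import json; _m=json.load(open('mix.json')); YAW=_m['yaw']; O=np.array(_m['o'])
except Exception: pass
M=Ro.from_euler('z',YAW)
def w(p): return O+M.apply(np.array(p)/1000.)
def mloc(p): return M.inv().apply(np.array(p)-O)*1000
def tool(yax,zax=(0,0,-1)):  # axes in mixer frame
    y=np.array(yax,float);z=np.array(zax,float);y/=np.linalg.norm(y);z/=np.linalg.norm(z)
    return M*Ro.from_matrix(np.stack([np.cross(y,z),y,z],1))
def st():
    o=r.get_obs();return np.array(o['tcp_pos']),Ro.from_rotvec(o['orientation']),o
def plan(pts,Rt,claw=0,start=None):
    """pts: list of (pos,nrows); Rt reached at the end linearly over all rows"""
    p,R,o=st() if start is None else start
    N=sum(n for _,n in pts);dr=(R.inv()*Rt).as_rotvec();R0=R;i=0;rows=[]
    for q,n in pts:
        q=np.array(q);p0=p
        for k in range(n):
            i+=1;pn=p0+(q-p0)*(k+1)/n;Rn=R0*Ro.from_rotvec(dr*i/N)
            t=R.inv().apply(pn-p)*1000;rv=(R.inv()*Rn).as_rotvec()
            rows.append([*[round(float(x),1) for x in t],*[round(float(x),3) for x in rv],claw])
            p,R=pn,Rn
    for j in range(0,len(rows),5): print(rows[j:j+5])
    return p,R
def show():
    p,R,o=st();print('t',round(o['clock'],2),'tcp',p.round(4),'mix',mloc(p).round(1),'R',(M.inv()*R).as_matrix().round(2).tolist(),'J',o['joints'].round(2),'F',o['contact_force'].round(1),'w',round(o['grip_width'],4))
E
python3 - <<'E'
from h import *
T=dict(np.load('pics/top0.png.npz'))
for n,(u,v) in dict(jar=(190,183),cup=(241,282),pen=(373,254),timer=(391,206)).items():
    p=pt(T,u,v); print(n,p.round(3),mloc(p).round(0))
show()
print(w((-140,0,109)),w((101,200,137)))
for s in (1,-1):
    R=tool((0,s,0)); p,R0,_=st(); print(s,(R0.inv()*R).as_rotvec())
    R=tool((s,0,0)); print(s,'rod',(R0.inv()*R).as_rotvec())
E
```

```text
jar [0.694 0.34  0.132] [251. 236. 132.]
cup [0.43  0.218 0.051] [-37. 275.  51.]
pen [ 0.5   -0.153  0.012] [-177.  -76.   12.]
timer [ 0.636 -0.211  0.016] [ -93. -197.   16.]
t 0.15 tcp [0.1609 0.6551 0.2005] mix [-30.4 788.1 200.5] R [[-0.69, 0.72, -0.0], [0.72, 0.69, -0.0], [-0.0, -0.0, -1.0]] J [-1.44  0.48  0.02  1.56 -0.01  1.11 -0.08] F [ 0.3  0.3 -0.1] w 0.0854
[ 0.4902576  -0.06925821  0.109     ] [0.58672029 0.22869472 0.137     ]
1 [-1.34544296e-03 -4.46779236e-04 -8.05828322e-01]
1 rod [-1.26387256e-03  6.33736387e-04  7.64967751e-01]
-1 [-5.51983447e-04  1.66225774e-03  2.33576375e+00]
-1 rod [-7.92084545e-04 -1.57966931e-03 -2.37662431e+00]
```

Run:
```python
from h import *
R=tool((0,-1,0)); p,R0,_=st(); 
plan([((.35,.33,.28),9),(w((-155,0,230)),10)],R)
```

```text
[[-29.0, -30.1, -8.8, -0.0, 0.0, 0.123, 0], [-32.5, -26.3, -8.8, -0.0, 0.0, 0.123, 0], [-35.5, -22.1, -8.8, -0.0, 0.0, 0.123, 0], [-37.9, -17.6, -8.8, -0.0, 0.0, 0.123, 0], [-39.8, -12.8, -8.8, -0.0, 0.0, 0.123, 0]]
[[-41.0, -7.8, -8.8, -0.0, 0.0, 0.123, 0], [-41.7, -2.7, -8.8, -0.0, 0.0, 0.123, 0], [-41.7, 2.4, -8.8, -0.0, 0.0, 0.123, 0], [-41.1, 7.5, -8.8, -0.0, 0.0, 0.123, 0], [-42.5, 3.4, 5.0, -0.0, 0.0, 0.123, 0]]
[[-41.8, 8.6, 5.0, -0.0, 0.0, 0.123, 0], [-40.4, 13.7, 5.0, -0.0, 0.0, 0.123, 0], [-38.5, 18.5, 5.0, -0.0, 0.0, 0.123, 0], [-35.9, 23.1, 5.0, -0.0, 0.0, 0.123, 0], [-32.8, 27.3, 5.0, -0.0, 0.0, 0.123, 0]]
[[-29.2, 31.1, 5.0, -0.0, 0.0, 0.123, 0], [-25.2, 34.5, 5.0, -0.0, 0.0, 0.123, 0], [-20.7, 37.3, 5.0, -0.0, 0.0, 0.123, 0], [-16.0, 39.6, 5.0, -0.0, 0.0, 0.123, 0]]
```

Emit:
{"method": "play_rows", "body": {"increments": [[-29, -30, -9, 0, 0, 0.12, 0], [-32, -26, -9, 0, 0, 0.12, 0], [-35, -22, -9, 0, 0, 0.12, 0], [-38, -18, -9, 0, 0, 0.12, 0], [-40, -13, -9, 0, 0, 0.12, 0]]}}

```text
clock: 0.65
tcp_pos: [0.262, 0.4722, 0.2422]
orientation: [-1.296, -2.859, 0.011]
contact_force: [0.8, 0.3, -0.5]
grip_width: 0.085
```

Emit:
{"method": "play_rows", "body": {"increments": [[-41, -8, -9, 0, 0, 0.12, 0], [-42, -3, -9, 0, 0, 0.12, 0], [-42, 2, -9, 0, 0, 0.12, 0], [-41, 7, -9, 0, 0, 0.12, 0], [-42, 4, 5, 0, 0, 0.12, 0]]}}

```text
clock: 1.15
tcp_pos: [0.3625, 0.2787, 0.2761]
orientation: [-2.115, -2.322, 0.008]
contact_force: [0.3, -0.2, 0.9]
grip_width: 0.0851
```

Run:
```python
from h import *
show()
R=tool((0,-1,0)); 
plan([(w((-155,0,230)),11)],R)
```

```text
t 1.15 tcp [0.3625 0.2787 0.2761] mix [-61.5 362.3 276.1] R [[0.45, 0.89, -0.0], [0.89, -0.45, -0.0], [-0.0, -0.0, -1.0]] J [-1.16  0.03  0.38  1.97 -0.01  1.15 -0.68] F [ 0.3 -0.2  0.9] w 0.0851
[[-33.2, 7.4, 4.2, -0.0, 0.0, 0.1, 0], [-32.3, 10.7, 4.2, -0.0, 0.0, 0.1, 0], [-31.1, 13.9, 4.2, -0.0, 0.0, 0.1, 0], [-29.5, 16.9, 4.2, -0.0, 0.0, 0.1, 0], [-27.7, 19.7, 4.2, -0.0, 0.0, 0.1, 0]]
[[-25.6, 22.4, 4.2, -0.0, 0.0, 0.1, 0], [-23.2, 24.8, 4.2, -0.0, 0.0, 0.1, 0], [-20.6, 27.0, 4.2, -0.0, 0.0, 0.1, 0], [-17.8, 29.0, 4.2, -0.0, 0.0, 0.1, 0], [-14.9, 30.6, 4.2, -0.0, 0.0, 0.1, 0]]
[[-11.7, 31.9, 4.2, -0.0, 0.0, 0.1, 0]]
```

Emit:
{"method": "play_rows", "body": {"increments": [[-33, 7, 4, 0, 0, 0.1, 0], [-32, 11, 4, 0, 0, 0.1, 0], [-31, 14, 4, 0, 0, 0.1, 0], [-30, 17, 4, 0, 0, 0.1, 0], [-28, 20, 4, 0, 0, 0.1, 0]]}}

```text
clock: 1.65
tcp_pos: [0.4145, 0.107, 0.2558]
orientation: [-2.644, -1.694, 0.005]
contact_force: [0.4, 1.2, 0.1]
grip_width: 0.0853
```

Emit:
{"method": "play_rows", "body": {"increments": [[-26, 22, 4, 0, 0, 0.1, 0], [-23, 25, 4, 0, 0, 0.1, 0], [-21, 27, 4, 0, 0, 0.1, 0], [-18, 29, 4, 0, 0, 0.1, 0], [-15, 31, 4, 0, 0, 0.1, 0]]}}

```text
clock: 2.15
tcp_pos: [0.4609, -0.0646, 0.2351]
orientation: [-2.99, -0.956, 0.003]
contact_force: [1.4, 0.9, 0.0]
grip_width: 0.085
```

Emit:
{"method": "play_rows", "body": {"increments": [[-12, 32, 4, 0, 0, 0.1, 0], [0, 0, 0, 0, 0, 0, 0]]}}

```text
clock: 2.35
tcp_pos: [0.4696, -0.1036, 0.2307]
orientation: [-3.041, -0.786, 0.003]
contact_force: [-1.3, -0.6, -0.3]
grip_width: 0.0853
```

Run:
```python
from h import *
show()
snap('wrist','w1.png');snap('top','t1.png')
```

```text
t 2.35 tcp [ 0.4696 -0.1036  0.2307] mix [-175.8  -17.9  230.7] R [[1.0, -0.06, -0.0], [-0.06, -1.0, 0.0], [-0.0, -0.0, -1.0]] J [-0.67  0.14  0.85  2.01 -0.12  1.04 -0.83] F [-1.3 -0.6 -0.3] w 0.0853
```

View pics/w1.png

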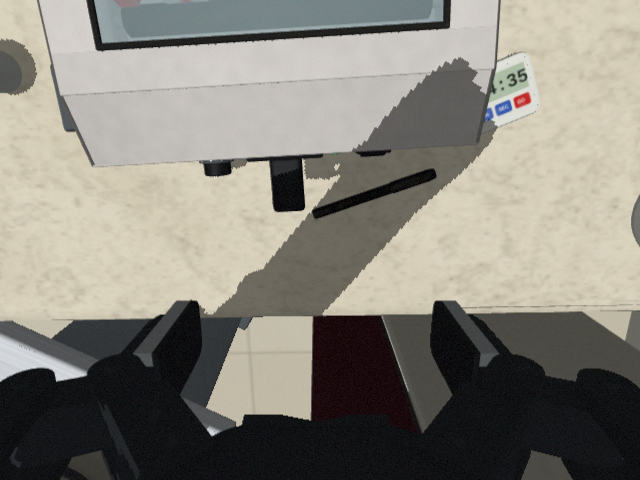

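```bash
cat >> h.py <<'E'
def onz(d,u,v,z):
    K=d['K'];a=d['T'][:3,:3]@np.array([(u-K[0,2])/K[0,0],-(v-K[1,2])/K[1,1],-1]);o=d['T'][:3,3];return o+a*(z-o[2])/a[2]
E
python3 - <<'E'
from h import *
d=dict(np.load('pics/w1.png.npz'))
for n,(u,v,z) in dict(tipL=(274,211,.117),tipR=(304,210,.117),tipLlow=(274,211,.109),WFL=(97,48,.143),WFR=(448,26,.143),FL=(95,166,.1),FR=(478,143,.1)).items():
    p=onz(d,u,v,z); print(n,p.round(4),mloc(p).round(1),pt(d,u,v).round(3))
P=cloud(d); g=P[165:205,276:302].reshape(-1,3); print(np.median(g,0),mloc(np.median(g,0)))
E
```

```text
tipL [ 0.4629 -0.072   0.117 ] [-164.6   12.3  117. ] [ 0.435 -0.072 -0.001]
tipR [ 0.4744 -0.0913  0.117 ] [-165.2  -10.2  117. ] [ 0.451 -0.1   -0.002]
tipLlow [ 0.461  -0.0721  0.109 ] [-166.2   13.3  109. ] [ 0.435 -0.072 -0.001]
WFL [0.5067 0.069  0.143 ] [-52.1 108.  143. ] [0.507 0.069 0.143]
WFR [ 0.6203 -0.1114  0.143 ] [ -52.7 -105.3  143. ] [ 0.621 -0.112  0.142]
FL [0.4234 0.0647 0.1   ] [-124.8  148.9  100. ] [0.43  0.056 0.12 ]
FR [ 0.5803 -0.1831  0.1   ] [-124.9 -144.3  100. ] [ 0.577 -0.175  0.121]
[ 0.48531508 -0.07223058  0.11458456] [-1.45765844e+02  1.35870211e-01  1.14584563e+02]
```

```bash
python3 - <<'E'
from h import *
import json
o=w((-3.5,1,0)); json.dump(dict(yaw=.564,o=o.tolist()),open('mix.json','w')); print(o)
E
python3 - <<'E'
from h import *
show()
plan([(w((-146,0,150)),2),(w((-144,0,95)),3)],tool((0,-1,0)))
E
```

```text
[0.60500852 0.00467063 0.        ]
t 2.45 tcp [ 0.4693 -0.0996  0.2306] mix [-170.4  -15.6  230.6] R [[1.0, -0.05, -0.0], [-0.05, -1.0, 0.0], [-0.0, -0.0, -1.0]] J [-0.67  0.14  0.84  2.01 -0.12  1.04 -0.83] F [-0.   0.6  1. ] w 0.0853
[[11.8, -8.3, 40.3, -0.001, 0.0, -0.01, 0], [11.9, -8.2, 40.3, -0.001, 0.0, -0.01, 0], [0.7, 0.0, 18.3, -0.001, 0.0, -0.01, 0], [0.7, 0.0, 18.3, -0.001, 0.0, -0.01, 0], [0.7, 0.0, 18.3, -0.001, 0.0, -0.01, 0]]
```

Emit:
{"method": "play_rows", "body": {"increments": [[12, -8, 40, 0, 0, -0.015, 0], [12, -8, 36, 0, 0, -0.015, 0], [0, 0, 0, 0, 0, -0.01, 0], [0, 0, 0, 0, 0, 0, 0]]}}

```text
clock: 2.85
tcp_pos: [0.4834, -0.0681, 0.1545]
orientation: [-3.012, -0.874, -0.002]
contact_force: [0.3, -0.9, -0.1]
grip_width: 0.0856
```

Run:
```python
from h import *
show()
plan([(w((-144,0,95)),3)],tool((0,-1,0)))
snap('wrist','w2.png')
```

```text
t 2.85 tcp [ 0.4834 -0.0681  0.1545] mix [-141.6    3.5  154.5] R [[1.0, 0.0, 0.0], [0.0, -1.0, 0.0], [0.0, -0.0, -1.0]] J [-0.63  0.28  0.78  2.08 -0.26  0.88 -0.71] F [ 0.3 -0.9 -0.1] w 0.0856
[[-0.8, 1.3, 19.8, -0.002, -0.001, 0.0, 0], [-0.8, 1.2, 19.8, -0.002, -0.001, 0.0, 0], [-0.8, 1.2, 19.8, -0.002, -0.001, 0.0, 0]]
```

View pics/w2.png

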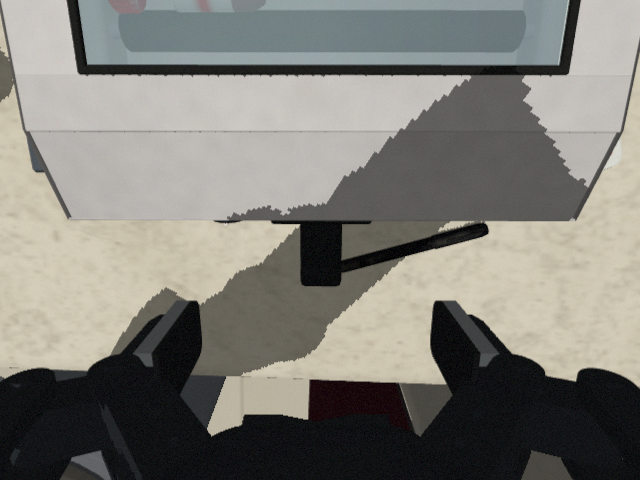

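Emit:
{"method": "play_rows", "body": {"increments": [[-1, 1.3, 20, 0, 0, 0, 0], [-1, 1.3, 20, 0, 0, 0, 0], [0, 1, 18, 0, 0, 0, 0], [0, 0, 0, 0, 0, 0, 0]]}}

```text
clock: 3.3
tcp_pos: [0.4883, -0.0712, 0.1027]
orientation: [-3.01, -0.877, -0.023]
contact_force: [0.1, -0.2, -1.0]
grip_width: 0.0852
```

Run:
```python
from h import *
show()
d=snap('wrist','w3.png');snap('side','s3.png')
```

```text
t 3.3 tcp [ 0.4883 -0.0712  0.1027] mix [-139.2   -1.7  102.7] R [[1.0, 0.0, 0.02], [0.0, -1.0, 0.0], [0.02, -0.0, -1.0]] J [-0.55  0.37  0.71  2.12 -0.37  0.76 -0.61] F [ 0.1 -0.2 -1. ] w 0.0852
```

View pics/w3.png

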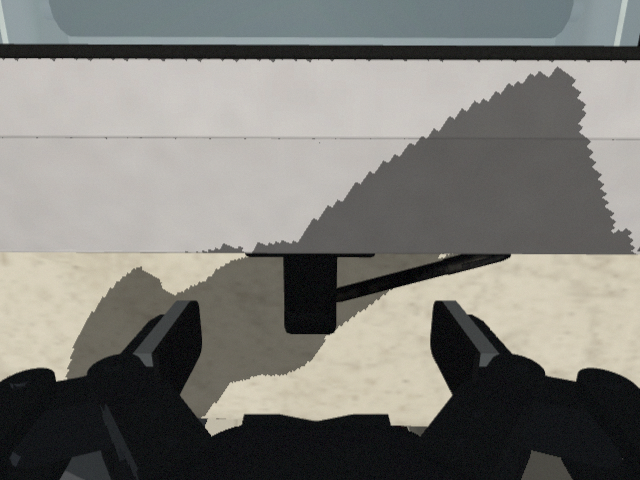

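View pics/s3.png

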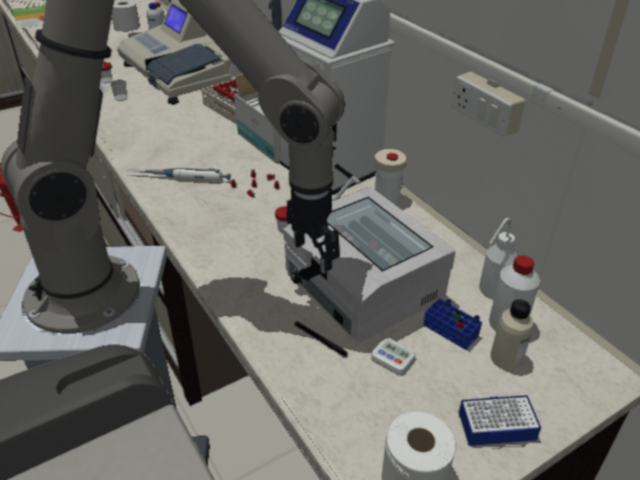

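Emit:
{"method": "play_rows", "body": {"increments": [[-3, -1.5, 5, 0, -0.02, 0, 0], [-2, 0, 3, 0, 0, 0, 0], [0, 0, 0, 0, 0, 0, 0]]}}

```text
clock: 3.7
tcp_pos: [0.4866, -0.0728, 0.0989]
orientation: [3.015, 0.878, 0.003]
contact_force: [-0.2, -0.0, 0.2]
grip_width: 0.0852
```

Run:
```python
from h import *
show()
```

```text
t 3.7 tcp [ 0.4866 -0.0728  0.0989] mix [-141.5   -2.2   98.9] R [[1.0, 0.0, 0.0], [0.0, -1.0, -0.0], [0.0, 0.0, -1.0]] J [-0.56  0.38  0.72  2.12 -0.36  0.76 -0.62] F [-0.2 -0.   0.2] w 0.0852
```

Emit:
{"method": "play_rows", "body": {"increments": [[-4, -3, 4, 0, 0, 0, 0], [0, 0, 0, 0, 0, 0, 0], [0, 0, 0, 0, 0, 0, 255], [0, 0, 0, 0, 0, 0, 255], [0, 0, 0, 0, 0, 0, 255]], "force": 30}}

```text
clock: 4.2
tcp_pos: [0.4812, -0.0723, 0.095]
orientation: [3.016, 0.878, 0.004]
contact_force: [-0.0, -0.8, -0.6]
grip_width: 0.0438
```

Emit:
{"method": "play_rows", "body": {"increments": [[0, 0, 0, 0, 0, 0, 255], [0, 0, 0, 0, 0, 0, 255]]}}

```text
clock: 4.4
tcp_pos: [0.4813, -0.0724, 0.0951]
orientation: [3.015, 0.878, 0.005]
contact_force: [-0.2, -0.1, -0.5]
grip_width: 0.0124
```

Run:
```python
from h import *
show()
snap('wrist','w4.png')
```

```text
t 4.4 tcp [ 0.4813 -0.0724  0.0951] mix [-145.7    1.    95.1] R [[1.0, 0.0, 0.0], [0.0, -1.0, -0.0], [0.0, 0.0, -1.0]] J [-0.56  0.38  0.71  2.13 -0.37  0.75 -0.61] F [-0.2 -0.1 -0.5] w 0.0124
```

View pics/w4.png

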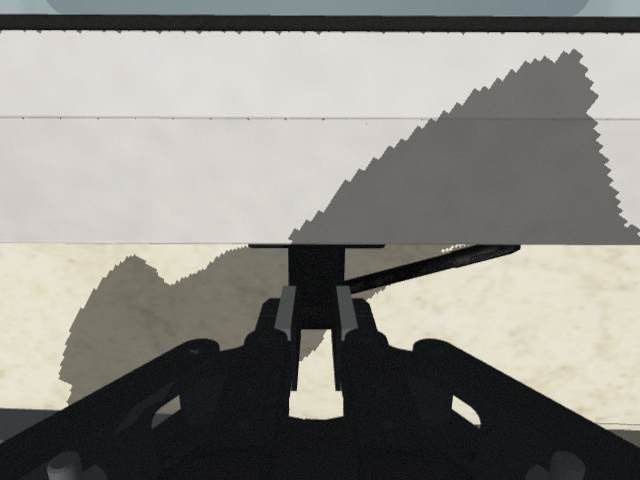

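Run:
```python
from h import *
show()
d=dict(np.load('pics/w4.png.npz'));P=cloud(d)
for u,v in [(287,320),(280,300),(317,290),(317,318),(345,300),(350,325),(317,360)]: print(u,v,mloc(P[v,u]).round(1))
snap('wrist','w5.png')
```

```text
t 4.45 tcp [ 0.4813 -0.0724  0.0951] mix [-145.7    1.    95.1] R [[1.0, 0.0, 0.0], [0.0, -1.0, -0.0], [0.0, 0.0, -1.0]] J [-0.56  0.38  0.71  2.13 -0.37  0.75 -0.61] F [-0.3 -0.2  0. ] w 0.0044
287 320 [-135.7    9.7  155.1]
280 300 [-135.5   13.2  140.4]
317 290 [-142.3   -0.   115.6]
317 318 [-1.55e+02 -1.00e-01  1.16e+02]
345 300 [-134.9   -9.7  141.6]
350 325 [-135.8  -10.1  158.1]
317 360 [-252.8   -1.    -3.1]
```

View pics/w5.png

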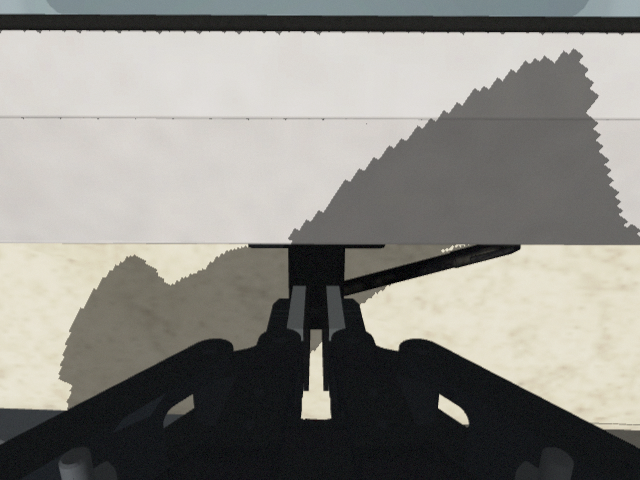

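Run:
```python
from h import *
show()
d=dict(np.load('pics/w5.png.npz'));P=cloud(d)
for v in range(280,345,5): print(v,[mloc(P[v,u]).round(0).tolist() for u in (294,299,332,337)])
```

```text
t 4.5 tcp [ 0.4814 -0.0724  0.0951] mix [-145.7    1.    95.1] R [[1.0, 0.0, 0.0], [0.0, -1.0, -0.0], [0.0, 0.0, -1.0]] J [-0.56  0.38  0.71  2.13 -0.37  0.75 -0.61] F [-0.4 -0.1  0.1] w -0.0
280 [[-138.0, 10.0, 114.0], [-138.0, 7.0, 115.0], [-138.0, -6.0, 115.0], [-138.0, -8.0, 114.0]]
285 [[-140.0, 10.0, 115.0], [-141.0, 8.0, 114.0], [-140.0, -6.0, 116.0], [-140.0, -8.0, 114.0]]
290 [[-135.0, 9.0, 132.0], [-135.0, 7.0, 132.0], [-135.0, -6.0, 131.0], [-135.0, -7.0, 132.0]]
295 [[-136.0, 8.0, 136.0], [-135.0, 7.0, 137.0], [-135.0, -5.0, 136.0], [-135.0, -7.0, 136.0]]
300 [[-135.0, 8.0, 141.0], [-136.0, 6.0, 140.0], [-136.0, -5.0, 140.0], [-135.0, -7.0, 142.0]]
305 [[-135.0, 8.0, 145.0], [-135.0, 6.0, 146.0], [-136.0, -5.0, 144.0], [-135.0, -7.0, 145.0]]
310 [[-136.0, 8.0, 148.0], [-135.0, 6.0, 149.0], [-135.0, -5.0, 149.0], [-135.0, -7.0, 148.0]]
315 [[-135.0, 8.0, 152.0], [-135.0, 6.0, 152.0], [-135.0, -5.0, 152.0], [-135.0, -6.0, 152.0]]
320 [[-135.0, 7.0, 156.0], [-135.0, 6.0, 156.0], [-135.0, -5.0, 156.0], [-135.0, -6.0, 156.0]]
325 [[-135.0, 7.0, 159.0], [-136.0, 6.0, 158.0], [-136.0, -4.0, 159.0], [-135.0, -6.0, 160.0]]
330 [[-134.0, 7.0, 164.0], [-135.0, 6.0, 162.0], [-135.0, -4.0, 162.0], [-134.0, -6.0, 164.0]]
335 [[-134.0, 7.0, 167.0], [-134.0, 5.0, 167.0], [-134.0, -4.0, 167.0], [-134.0, -6.0, 167.0]]
340 [[-134.0, 7.0, 170.0], [-134.0, 5.0, 170.0], [-134.0, -4.0, 169.0], [-134.0, -5.0, 169.0]]
```

Run:
```python
from h import *
show()
d=snap('wrist','w6.png');P=cloud(d);print(d['T'].round(3).tolist())
for v in range(285,300,3): print(v,[mloc(P[v,u]).round(0).tolist() for u in (299,305,310,320,325,332)])
d=snap('side','s6.png')
cv2.imwrite('pics/s6c.png',cv2.resize(d['color'][170:310,240:380],None,fx=4.2,fy=4.2,interpolation=2))
```

```text
t 4.5 tcp [ 0.4814 -0.0724  0.0951] mix [-145.7    1.    95.1] R [[1.0, 0.0, 0.0], [0.0, -1.0, -0.0], [0.0, 0.0, -1.0]] J [-0.56  0.38  0.71  2.13 -0.37  0.75 -0.61] F [-0.4 -0.1  0.1] w -0.0
[[0.537, 0.812, 0.227, 0.539], [-0.843, 0.517, 0.146, -0.036], [0.001, -0.269, 0.963, 0.266], [0.0, 0.0, 0.0, 1.0]]
285 [[-141.0, 8.0, 114.0], [-141.0, 5.0, 114.0], [-141.0, 3.0, 113.0], [-140.0, -1.0, 115.0], [-140.0, -3.0, 115.0], [-140.0, -6.0, 115.0]]
288 [[-135.0, 7.0, 131.0], [-135.0, 5.0, 130.0], [-135.0, 3.0, 130.0], [-135.0, -1.0, 130.0], [-135.0, -3.0, 131.0], [-135.0, -6.0, 130.0]]
291 [[-135.0, 7.0, 133.0], [-135.0, 5.0, 133.0], [-135.0, 3.0, 133.0], [-135.0, -1.0, 133.0], [-135.0, -3.0, 133.0], [-135.0, -5.0, 133.0]]
294 [[-135.0, 7.0, 136.0], [-135.0, 4.0, 136.0], [-135.0, 3.0, 137.0], [-135.0, -1.0, 136.0], [-135.0, -3.0, 136.0], [-78.0, 1.0, 266.0]]
297 [[-135.0, 7.0, 139.0], [-135.0, 4.0, 138.0], [-135.0, 3.0, 138.0], [-135.0, -1.0, 139.0], [-135.0, -3.0, 139.0], [-135.0, -5.0, 138.0]]
```

View pics/s6c.png

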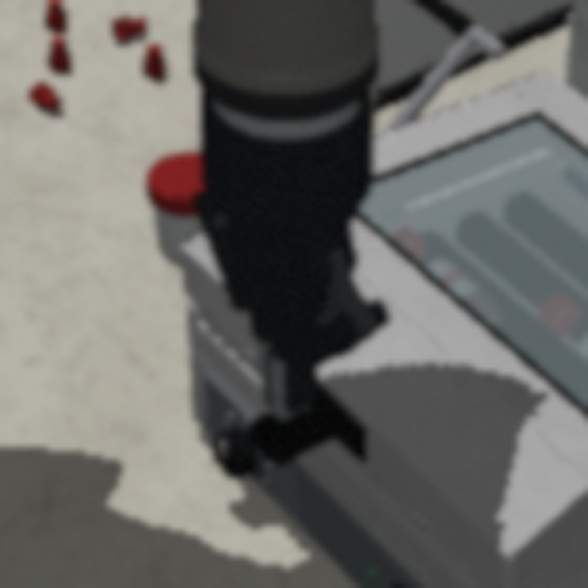

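View pics/w6.png

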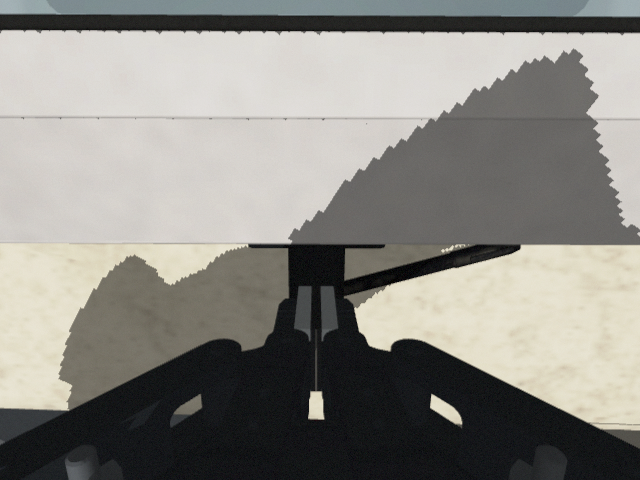

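Emit:
{"method": "play_rows", "body": {"increments": [[0, 0, 0, 0, 0, 0, 0], [0, 0, 0, 0, 0, 0, 0], [0, 0, 0, 0, 0, 0, 0], [0, 0, 0, 0, 0, 0, 0], [0, 0, 17, 0, 0, 0, 0]]}}

```text
clock: 5.1
tcp_pos: [0.4831, -0.0725, 0.0793]
orientation: [3.015, 0.878, 0.01]
contact_force: [-0.5, 0.3, 1.1]
grip_width: 0.0722
```

Emit:
{"method": "play_rows", "body": {"increments": [[0, 0, 17, 0, 0, 0, 0], [0, 0, 0, 0, 0, 0, 0]]}}

```text
clock: 5.3
tcp_pos: [0.4824, -0.0721, 0.0608]
orientation: [3.015, 0.879, 0.008]
contact_force: [-0.4, -0.0, -0.6]
grip_width: 0.085
```

Run:
```python
from h import *
show();print(r.grip_depth)
snap('wrist','w7.png')
```

```text
t 5.3 tcp [ 0.4824 -0.0721  0.0608] mix [-144.7    0.7   60.8] R [[1.0, 0.0, 0.0], [0.0, -1.0, -0.0], [0.0, 0.0, -1.0]] J [-0.51  0.44  0.66  2.15 -0.43  0.67 -0.56] F [-0.4 -0.  -0.6] w 0.085
0.0187
```

View pics/w7.png

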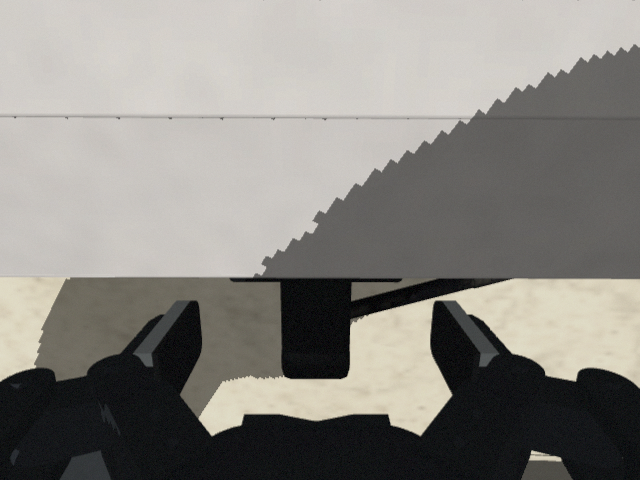

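Emit:
{"method": "play_rows", "body": {"increments": [[0, 0, 0, 0, 0, 0, 255], [0, 0, 0, 0, 0, 0, 255], [0, 0, 0, 0, 0, 0, 255], [0, 0, 0, 0, 0, 0, 255], [0, 0, 0, 0, 0, 0, 255]], "force": 30}}

```text
clock: 5.85
tcp_pos: [0.4835, -0.0713, 0.064]
orientation: [-3.015, -0.878, -0.012]
contact_force: [-2.6, 3.5, 0.9]
grip_width: 0.0236
```

Run:
```python
from h import *
show()
snap('wrist','w8.png')
show()
```

```text
t 5.85 tcp [ 0.4835 -0.0713  0.064 ] mix [-143.3    0.7   64. ] R [[1.0, 0.0, 0.01], [0.0, -1.0, -0.0], [0.01, 0.0, -1.0]] J [-0.51  0.43  0.66  2.15 -0.43  0.68 -0.56] F [-2.6  3.5  0.9] w 0.0236
t 5.9 tcp [ 0.4835 -0.0714  0.064 ] mix [-143.3    0.7   64. ] R [[1.0, 0.0, 0.01], [0.0, -1.0, -0.0], [0.01, 0.0, -1.0]] J [-0.51  0.43  0.66  2.15 -0.43  0.68 -0.56] F [-4.8  4.7  6.6] w 0.0238
```

View pics/w8.png

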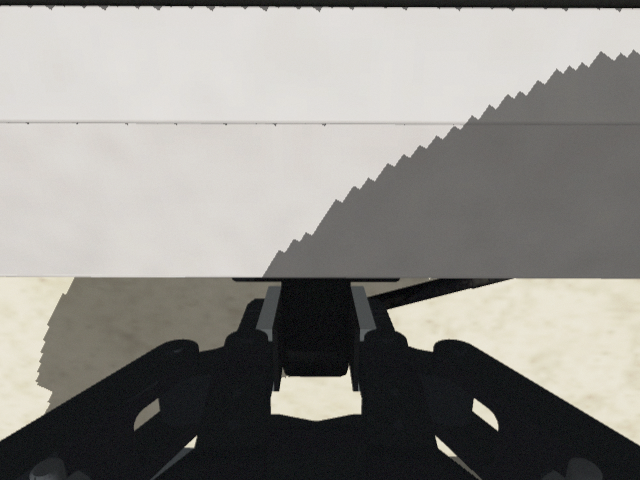

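```bash
cat >> h.py <<'E'
OFF=48.  # tcp -> point on tab, mm up (tip offset 34 + ~14)
def theta():
    p=mloc(st()[0]);a=p[0]-112;b=p[2]+OFF-91;return np.arctan2(b,-a)-np.arctan2(21,255),np.hypot(a,b)
def arc(dths,claw=255,Rad=256.):
    th,rd=theta();print('theta',round(th,3),'rad',round(rd,1));a0=np.arctan2(21,255)
    p=mloc(st()[0]);R=st()[1];Rt=tool((0,-1,0));rows=[]
    for i,d in enumerate(dths):
        th+=d;q=np.array([112-Rad*np.cos(th+a0),0,91+Rad*np.sin(th+a0)-OFF])
        q[1]=p[1] if 1 else 0
        t=R.inv().apply(M.apply(q-p)); rv=(R.inv()*Rt).as_rotvec() if i==0 else np.zeros(3)
        R=R if i else R*Ro.from_rotvec(rv)
        rows.append([*t.round(0).tolist(),*rv.round(3).tolist(),claw]);p=q
    print(rows)
E
python3 - <<'E'
from h import *
show();arc([.06,.08,.08,.08,.08])
E
```

```text
t 5.9 tcp [ 0.4835 -0.0714  0.064 ] mix [-143.3    0.7   64. ] R [[1.0, 0.0, 0.01], [0.0, -1.0, -0.0], [0.01, 0.0, -1.0]] J [-0.51  0.43  0.66  2.15 -0.43  0.68 -0.56] F [-4.8  4.7  6.6] w 0.0238
theta -0.0 rad 256.2
[[2.0, 0.0, -15.0, 0.002, -0.008, 0.003, 255], [4.0, -0.0, -20.0, 0.0, 0.0, 0.0, 255], [5.0, -0.0, -20.0, 0.0, 0.0, 0.0, 255], [7.0, -0.0, -19.0, 0.0, 0.0, 0.0, 255], [8.0, -0.0, -19.0, 0.0, 0.0, 0.0, 255]]
```

Emit:
{"method": "play_rows", "body": {"increments": [[2, 0, -15, 0, -0.01, 0, 255], [4, 0, -20, 0, 0, 0, 255], [5, 0, -20, 0, 0, 0, 255], [7, 0, -19, 0, 0, 0, 255], [8, 0, -19, 0, 0, 0, 255]]}}

```text
clock: 6.4
tcp_pos: [0.5046, -0.0581, 0.1573]
orientation: [3.012, 0.874, -0.008]
contact_force: [6.0, 2.6, -7.9]
grip_width: 0.0233
```

Run:
```python
from h import *
show();arc([.08]*5)
```

```text
t 6.4 tcp [ 0.5046 -0.0581  0.1573] mix [-118.4    0.7  157.3] R [[1.0, 0.0, -0.01], [0.0, -1.0, -0.0], [-0.01, 0.0, -1.0]] J [-0.65  0.32  0.78  2.03 -0.28  0.9  -0.73] F [ 6.   2.6 -7.9] w 0.0233
theta 0.378 rad 257.2
[[11.0, 0.0, -17.0, 0.004, 0.007, 0.001, 255], [11.0, -0.0, -17.0, 0.0, 0.0, 0.0, 255], [13.0, 0.0, -16.0, 0.0, 0.0, 0.0, 255], [14.0, 0.0, -15.0, 0.0, 0.0, 0.0, 255], [15.0, 0.0, -14.0, 0.0, 0.0, 0.0, 255]]
```

Emit:
{"method": "play_rows", "body": {"increments": [[11, 0, -17, 0, 0.007, 0, 255], [11, 0, -17, 0, 0, 0, 255], [13, 0, -16, 0, 0, 0, 255], [14, 0, -15, 0, 0, 0, 255], [15, 0, -14, 0, 0, 0, 255]]}}

```text
clock: 6.9
tcp_pos: [0.5569, -0.025, 0.2373]
orientation: [3.011, 0.872, -0.005]
contact_force: [4.6, -1.0, -8.0]
grip_width: 0.0235
```

Run:
```python
from h import *
show();arc([.08,.08,.08,.06,.03])
snap('side','s9.png');snap('wrist','w9.png')
```

```text
t 6.9 tcp [ 0.5569 -0.025   0.2373] mix [-56.5   0.6 237.3] R [[1.0, -0.0, -0.0], [-0.0, -1.0, -0.01], [-0.0, 0.01, -1.0]] J [-0.71  0.31  0.8   1.84 -0.24  1.1  -0.83] F [ 4.6 -1.  -8. ] w 0.0235
theta 0.774 rad 257.2
[[17.0, 0.0, -12.0, 0.005, 0.005, -0.0, 255], [17.0, 0.0, -11.0, 0.0, 0.0, 0.0, 255], [18.0, 0.0, -10.0, 0.0, 0.0, 0.0, 255], [14.0, 0.0, -7.0, 0.0, 0.0, 0.0, 255], [7.0, 0.0, -3.0, 0.0, 0.0, 0.0, 255]]
```

View pics/s9.png

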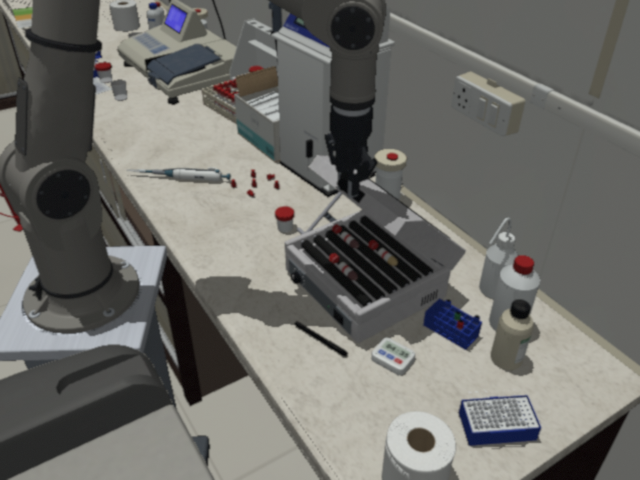

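View pics/w9.png

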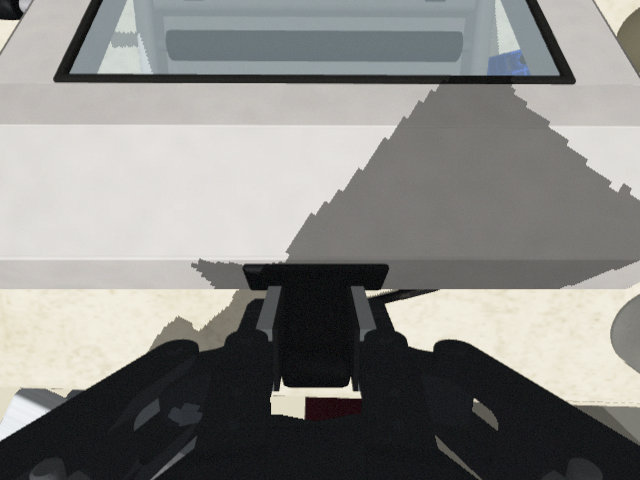

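Emit:
{"method": "play_rows", "body": {"increments": [[17, 0, -12, 0, 0.005, 0, 255], [17, 0, -11, 0, 0, 0, 255], [18, 0, -10, 0, 0, 0, 255], [14, 0, -7, 0, 0, 0, 255], [7, 0, -3, 0, 0, 0, 255]]}}

```text
clock: 7.5
tcp_pos: [0.6109, 0.0093, 0.2767]
orientation: [3.017, 0.866, -0.024]
contact_force: [-6.1, -0.7, 5.5]
grip_width: 0.0236
```

Run:
```python
from h import *
show();arc([.03,0,0])
snap('side','s10.png');snap('wrist','w10.png');snap('top','t10.png')
```

```text
t 7.5 tcp [0.6109 0.0093 0.2767] mix [  7.5   0.8 276.7] R [[1.0, -0.01, -0.02], [-0.01, -1.0, 0.0], [-0.02, -0.0, -1.0]] J [-0.7   0.39  0.78  1.65 -0.28  1.23 -0.86] F [-6.1 -0.7  5.5] w 0.0236
theta 1.068 rad 256.0
[[7.0, -0.0, -3.0, -0.001, 0.016, -0.005, 255], [0.0, 0.0, 0.0, 0.0, 0.0, 0.0, 255], [0.0, 0.0, 0.0, 0.0, 0.0, 0.0, 255]]
```

View pics/w10.png

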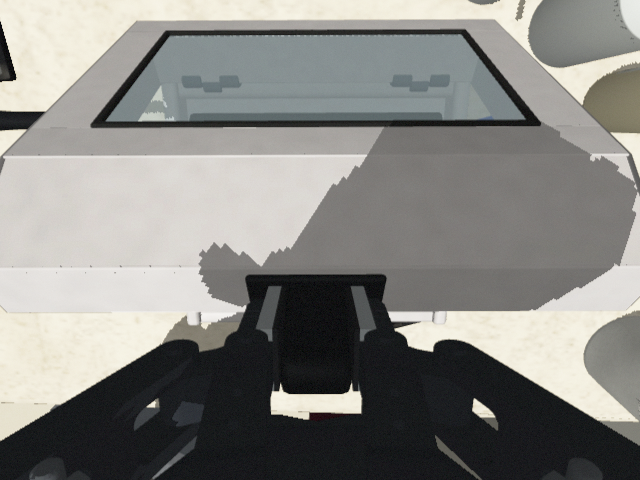

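View pics/t10.png

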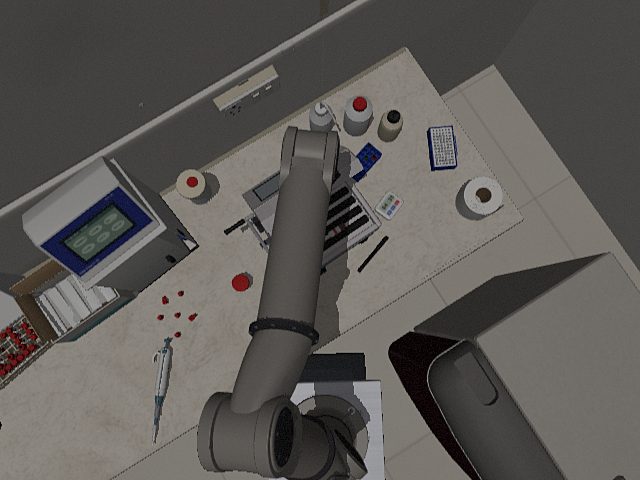

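Emit:
{"method": "play_rows", "body": {"increments": [[8, 0, -3, 0, 0.015, 0, 255], [6, 0, -2, 0, 0, 0, 255], [0, 0, 0, 0, 0, 0, 255], [0, 0, 0, 0, 0, 0, 255]]}}

```text
clock: 8.05
tcp_pos: [0.6197, 0.015, 0.2806]
orientation: [-3.017, -0.861, 0.006]
contact_force: [-3.6, 0.7, 3.9]
grip_width: 0.0234
```

Run:
```python
from h import *
show();print(theta())
```

```text
t 8.05 tcp [0.6197 0.015  0.2806] mix [ 18.    0.9 280.6] R [[1.0, -0.01, -0.0], [-0.01, -1.0, 0.0], [-0.0, -0.0, -1.0]] J [-0.69  0.4   0.78  1.63 -0.3   1.24 -0.87] F [-3.6  0.7  3.9] w 0.0234
(np.float64(1.1117201429934038), np.float64(255.50406886281633))
```

Emit:
{"method": "play_rows", "body": {"increments": [[0, 0, 0, 0, 0, 0, 0], [0, 0, 0, 0, 0, 0, 0], [0, 0, 0, 0, 0, 0, 0], [0, 0, 0, 0, 0, 0, 0], [0, 0, -15, 0, 0, 0, 0]]}}

```text
clock: 8.55
tcp_pos: [0.6194, 0.015, 0.2935]
orientation: [-3.018, -0.86, 0.007]
contact_force: [-1.0, 0.2, -0.8]
grip_width: 0.0853
```

Emit:
{"method": "play_rows", "body": {"increments": [[0, 0, -30, 0, 0, 0, 0], [0, 0, -30, 0, 0, 0, 0]]}}

```text
clock: 8.75
tcp_pos: [0.6186, 0.0149, 0.3546]
orientation: [-3.018, -0.859, 0.013]
contact_force: [0.1, -0.1, 0.2]
grip_width: 0.0854
```

Run:
```python
from h import *
show()
d=snap('wrist','w11.png')
T=dict(np.load('pics/top0.png.npz'))
# grip ends in initial top image
for z in (.137,.15,.16):
  for n,p in dict(end=(65,350),inner=(138,310)).items():
    print(z,n,mloc(onz(T,210+p[0]/4-.4,135+p[1]/3.6-.4,z)).round(1))
T=dict(np.load('pics/t10.png.npz'));P=cloud(T)
cv2.imwrite('pics/t10c.png',cv2.resize(T['color'][160:290,170:300],None,fx=4.6,fy=4.6,interpolation=2))
```

```text
t 8.75 tcp [0.6186 0.0149 0.3546] mix [ 16.9   1.4 354.6] R [[1.0, -0.01, -0.01], [-0.01, -1.0, 0.01], [-0.01, -0.01, -1.0]] J [-0.71  0.36  0.8   1.52 -0.26  1.39 -0.9 ] F [ 0.1 -0.1  0.2] w 0.0854
0.137 end [ 88.2 227.2 137. ]
0.137 inner [ 86.  171.1 137. ]
0.15 end [ 85.4 226.5 150. ]
0.15 inner [ 83.2 170.9 150. ]
0.16 end [ 83.2 225.9 160. ]
0.16 inner [ 81.1 170.7 160. ]
```

View pics/w11.png

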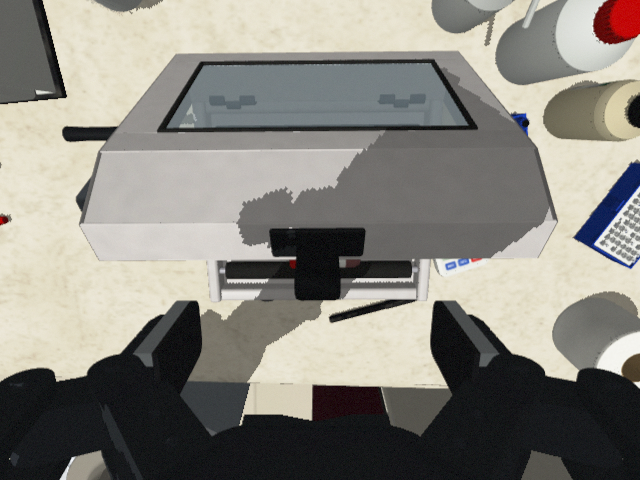

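View pics/t10c.png

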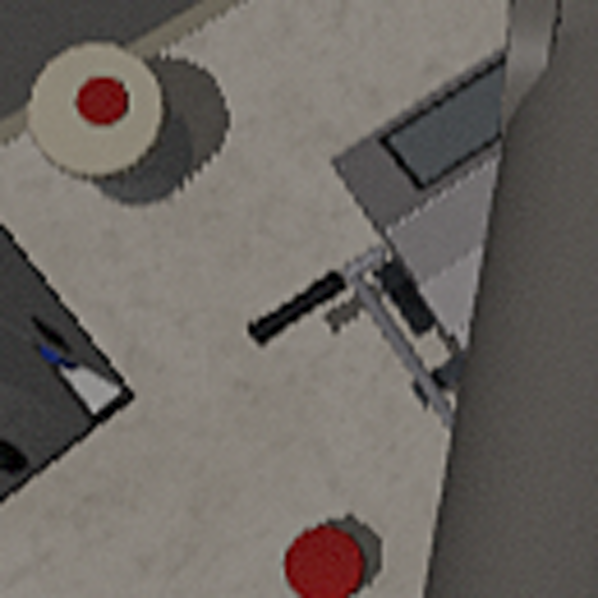

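Run:
```python
from h import *
T=dict(np.load('pics/top0.png.npz'));P=cloud(T)
sel=(np.abs(P[...,0]-.6)<.35)&(P[...,1]>.15)&(P[...,1]<.6)
L=M.inv().apply((P-O).reshape(-1,3)).reshape(P.shape)*1000
for zlo in (20,60,120,200,300,400):
    m=sel&(L[...,2]>zlo)&(L[...,1]>240)&(T['depth']>0)
    m=cv2.morphologyEx(m.astype(np.uint8),cv2.MORPH_OPEN,np.ones((3,3)))>0
    m&=~((np.hypot(L[...,0]-251,L[...,1]-236)<60))&~((np.hypot(L[...,0]+37,L[...,1]-275)<45))
    if m.sum():
        Q=L[m];i=Q[:,1].argmin();print(zlo,m.sum(),'min y',Q[i].round(0),'zmax',Q[:,2].max().round(0))
        for a,b in ((-150,-50),(-50,50),(50,150),(150,250)):
            k=(Q[:,0]>a)&(Q[:,0]<b)
            if k.any(): print('   ',a,Q[k][:,1].min().round(0))
d=dict(np.load('pics/w11.png.npz'))
for z in (.155,.165,.175): print(mloc(onz(d,65,133,z)),mloc(onz(d,113,133,z)))
```

```text
20 33366 min y [318. 240. 349.] zmax 939.0
    50 316.0
    150 319.0
60 32708 min y [318. 240. 349.] zmax 939.0
    50 316.0
    150 319.0
120 31258 min y [318. 240. 349.] zmax 939.0
    50 316.0
    150 319.0
200 29945 min y [318. 240. 349.] zmax 939.0
    50 316.0
    150 319.0
300 28033 min y [318. 240. 349.] zmax 939.0
    50 316.0
    150 319.0
400 24706 min y [319. 240. 854.] zmax 939.0
    50 341.0
    150 326.0
[ 82.78449704 233.65539164 155.        ] [ 82.39103457 189.05790576 155.        ]
[ 82.88645599 227.3222951  165.        ] [ 82.50361908 183.92917628 165.        ]
[ 82.98841494 220.98919856 175.        ] [ 82.61620359 178.80044679 175.        ]
```

Run:
```python
from h import *
plan([(w((82,202,340)),11)],tool((1,0,0)))
```

```text
[[5.6, -18.4, 1.9, -0.0, -0.0, -0.144, 0], [8.2, -17.4, 1.9, -0.0, -0.0, -0.144, 0], [10.6, -16.1, 1.9, -0.0, -0.0, -0.144, 0], [12.8, -14.4, 1.9, -0.0, -0.0, -0.144, 0], [14.7, -12.4, 1.9, -0.0, -0.0, -0.144, 0]]
[[16.3, -10.2, 1.9, -0.0, -0.0, -0.144, 0], [17.6, -7.8, 1.9, -0.0, -0.0, -0.144, 0], [18.6, -5.2, 1.9, -0.0, -0.0, -0.144, 0], [19.1, -2.5, 1.8, -0.0, -0.0, -0.144, 0], [19.3, 0.3, 1.8, -0.0, -0.0, -0.144, 0]]
[[19.0, 3.1, 1.8, -0.0, -0.0, -0.144, 0]]
```

Emit:
{"method": "play_rows", "body": {"increments": [[6, -18, 0, 0, 0, -0.145, 0], [8, -17, 0, 0, 0, -0.145, 0], [11, -16, 0, 0, 0, -0.145, 0], [13, -14, 0, 0, 0, -0.145, 0], [15, -12, 0, 0, 0, -0.145, 0]]}}

```text
clock: 9.3
tcp_pos: [0.6002, 0.1045, 0.3695]
orientation: [2.5, 1.893, 0.017]
contact_force: [0.7, -0.7, 0.0]
grip_width: 0.0853
```

Emit:
{"method": "play_rows", "body": {"increments": [[16, -10, 2, 0, 0, -0.145, 0], [18, -8, 2, 0, 0, -0.145, 0], [19, -5, 2, 0, 0, -0.145, 0], [19, -2, 2, 0, 0, -0.145, 0], [19, 0, 2, 0, 0, -0.145, 0]]}}

```text
clock: 9.8
tcp_pos: [0.5733, 0.1996, 0.3655]
orientation: [1.628, 2.67, 0.022]
contact_force: [0.1, 0.4, 0.1]
grip_width: 0.0855
```

Run:
```python
from h import *
show()
plan([(w((82,202,260)),4)],tool((1,0,0)))
snap('wrist','w12.png')
```

```text
t 9.8 tcp [0.5733 0.1996 0.3655] mix [ 77.4 181.7 365.5] R [[0.09, 1.0, 0.02], [1.0, -0.09, -0.01], [-0.01, 0.02, -1.0]] J [-0.81  0.26  0.47  1.54 -0.11  1.35  0.15] F [0.1 0.4 0.1] w 0.0855
[[5.3, 0.2, 26.4, 0.005, 0.002, -0.022, 0], [5.3, 0.4, 26.4, 0.005, 0.002, -0.022, 0], [5.2, 0.7, 26.4, 0.005, 0.002, -0.022, 0], [5.1, 0.9, 26.4, 0.005, 0.002, -0.022, 0]]
```

View pics/w12.png

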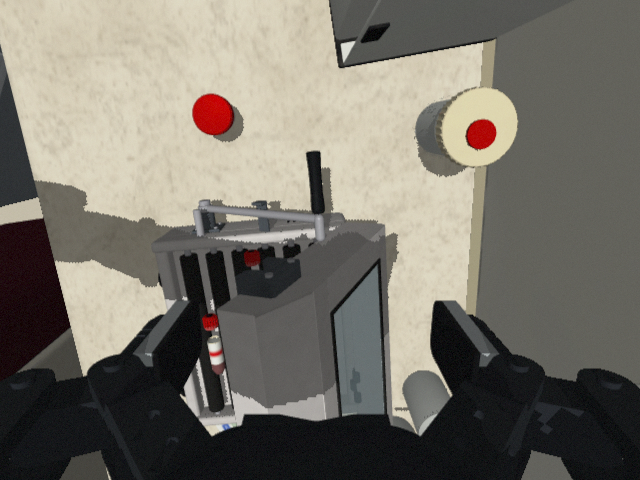

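Run:
```python
from h import *
d=dict(np.load('pics/w12.png.npz'))
for u,v in ((314,158),(315,180),(317,205)): print(mloc(onz(d,u,v,.165)).round(1),mloc(pt(d,u,v)).round(1))
```

```text
[ 83. 223. 165.] [ 83.  223.1 167.1]
[ 82.1 202.3 165. ] [ 82.1 202.6 167.5]
[ 81.9 178.  165. ] [ 81.9 178.3 166.6]
```

Emit:
{"method": "play_rows", "body": {"increments": [[5, 0, 26, 0, 0, -0.022, 0], [5, 0, 26, 0, 0, -0.022, 0], [5, 1, 26, 0, 0, -0.022, 0], [5, 1, 26, 0, 0, -0.022, 0], [0, 0, 0, 0, 0, 0, 0]]}}

```text
clock: 10.35
tcp_pos: [0.5685, 0.2245, 0.2639]
orientation: [1.494, 2.742, 0.035]
contact_force: [0.5, -0.6, -0.2]
grip_width: 0.0856
```

Run:
```python
from h import *
show()
d=snap('wrist','w13.png')
```

```text
t 10.35 tcp [0.5685 0.2245 0.2639] mix [ 86.7 205.3 263.9] R [[-0.01, 1.0, 0.03], [1.0, 0.01, -0.01], [-0.01, 0.03, -1.0]] J [-0.81  0.32  0.42  1.69 -0.14  1.14  0.22] F [ 0.5 -0.6 -0.2] w 0.0856
```

View pics/w13.png

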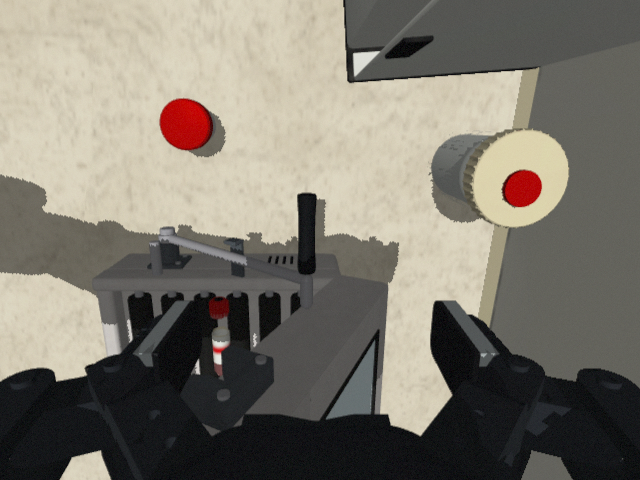

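Run:
```python
from h import *
plan([(w((82,202,165)),4)],tool((1,0,0)))
```

```text
[[-0.4, -2.3, 25.2, 0.008, 0.002, 0.002, 0], [-0.4, -2.0, 25.3, 0.008, 0.002, 0.002, 0], [-0.5, -1.8, 25.3, 0.008, 0.002, 0.002, 0], [-0.5, -1.6, 25.3, 0.008, 0.002, 0.002, 0]]
```

Emit:
{"method": "play_rows", "body": {"increments": [[-0.5, -2, 25, 0.008, 0.002, 0, 0], [-0.5, -2, 25, 0.008, 0.002, 0, 0], [-0.5, -2, 25, 0.008, 0.002, 0, 0], [-0.5, -2, 25, 0.008, 0.002, 0, 0], [0, 0, 0, 0, 0, 0, 0]]}}

```text
clock: 10.9
tcp_pos: [0.5756, 0.2187, 0.1761]
orientation: [1.514, 2.741, 0.023]
contact_force: [0.1, -0.2, -0.5]
grip_width: 0.0855
```

Run:
```python
from h import *
show()
d=snap('wrist','w14.png')
plan([(w((82,202,115)),3)],tool((1,0,0)))
```

```text
t 10.9 tcp [0.5756 0.2187 0.1761] mix [ 89.5 196.6 176.1] R [[0.0, 1.0, 0.02], [1.0, -0.0, -0.0], [-0.0, 0.02, -1.0]] J [-0.77  0.41  0.4   1.77 -0.19  0.98  0.27] F [ 0.1 -0.2 -0.5] w 0.0855
[[2.0, -3.5, 21.0, 0.007, 0.001, -0.001, 0], [2.0, -3.3, 21.0, 0.007, 0.001, -0.001, 0], [2.0, -3.2, 21.1, 0.007, 0.001, -0.001, 0]]
```

View pics/w14.png

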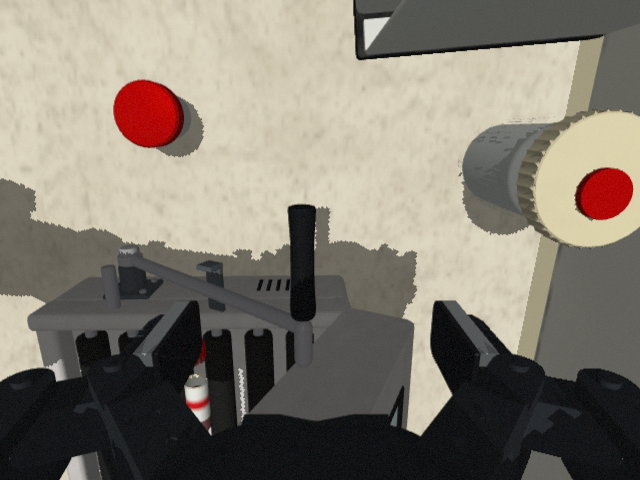

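Emit:
{"method": "play_rows", "body": {"increments": [[3, -4, 20, 0.01, 0, 0, 0], [2, -4, 20, 0.01, 0, 0, 0], [1, -2, 10, 0.005, 0, 0, 0], [0, 0, 0, 0, 0, 0, 0]]}}

```text
clock: 11.35
tcp_pos: [0.5697, 0.2205, 0.1313]
orientation: [1.52, 2.744, 0.004]
contact_force: [-0.0, 0.5, -0.5]
grip_width: 0.0854
```

Run:
```python
from h import *
show()
d=snap('wrist','w15.png')
plan([(w((82,202,115)),1)],tool((1,0,0)))
```

```text
t 11.35 tcp [0.5697 0.2205 0.1313] mix [ 85.5 201.3 131.3] R [[0.0, 1.0, 0.0], [1.0, -0.0, -0.0], [-0.0, 0.0, -1.0]] J [-0.76  0.46  0.39  1.81 -0.21  0.91  0.28] F [-0.   0.5 -0.5] w 0.0854
[[0.9, -4.1, 16.9, 0.006, 0.003, -0.005, 0]]
```

View pics/w15.png

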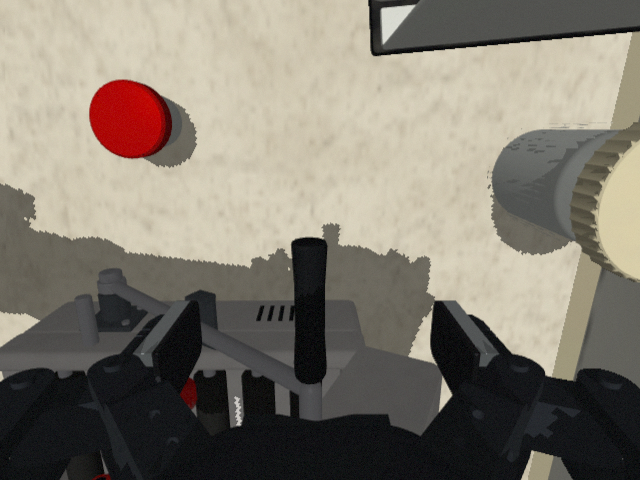

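Emit:
{"method": "play_rows", "body": {"increments": [[1, -4, 16, 0, 0, 0, 0], [0, 0, 2, 0, 0, 0, 0], [0, 0, 0, 0, 0, 0, 0]]}}

```text
clock: 11.7
tcp_pos: [0.568, 0.2199, 0.1156]
orientation: [1.519, 2.742, 0.01]
contact_force: [-0.1, 0.6, -0.7]
grip_width: 0.0852
```

Run:
```python
from h import *
show()
plan([(w((82,202,115)),1)],tool((1,0,0)))
```

```text
t 11.7 tcp [0.568  0.2199 0.1156] mix [ 83.8 201.6 115.6] R [[0.0, 1.0, 0.01], [1.0, -0.0, -0.0], [-0.0, 0.01, -1.0]] J [-0.76  0.48  0.38  1.83 -0.22  0.87  0.28] F [-0.1  0.6 -0.7] w 0.0852
[[0.4, -1.8, 0.6, 0.009, 0.003, -0.005, 0]]
```

Emit:
{"method": "play_rows", "body": {"increments": [[0, -1, 0, 0.005, 0, 0, 255], [0, 0, 0, 0, 0, 0, 255], [0, 0, 0, 0, 0, 0, 255], [0, 0, 0, 0, 0, 0, 255], [0, 0, 0, 0, 0, 0, 255]], "force": 25}}

```text
clock: 12.2
tcp_pos: [0.5691, 0.2199, 0.1184]
orientation: [1.519, 2.742, 0.007]
contact_force: [1.3, 1.5, -0.9]
grip_width: 0.0124
```

Emit:
{"method": "play_rows", "body": {"increments": [[0, 0, 0, 0, 0, 0, 255], [0, 0, 0, 0, 0, 0, 255]]}}

```text
clock: 12.4
tcp_pos: [0.5691, 0.2199, 0.1184]
orientation: [1.519, 2.742, 0.007]
contact_force: [-0.3, 0.1, -0.6]
grip_width: 0.0118
```

Run:
```python
from h import *
show()
d=snap('wrist','w16.png')
```

```text
t 12.4 tcp [0.5691 0.2199 0.1184] mix [ 84.7 201.1 118.4] R [[0.01, 1.0, 0.01], [1.0, -0.01, -0.0], [-0.0, 0.01, -1.0]] J [-0.76  0.48  0.38  1.82 -0.22  0.88  0.28] F [-0.3  0.1 -0.6] w 0.0118
```

View pics/w16.png

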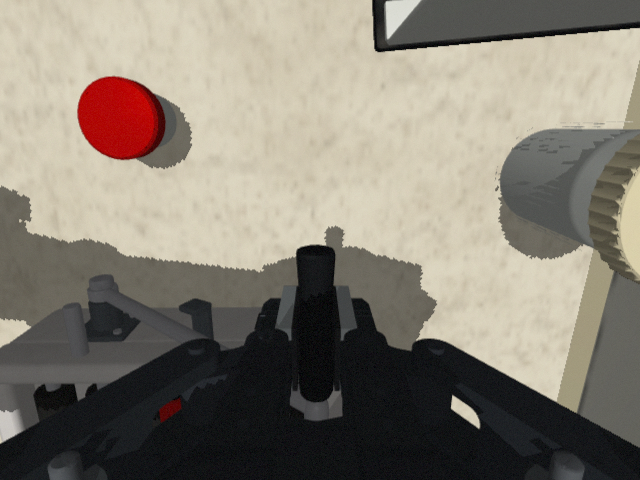

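```bash
cat >> h.py <<'E'
def rod(dphis,off=43.,claw=255):
    p=mloc(st()[0]);phi=np.arctan2(p[2]+off-45,p[0]+59);print('phi',round(phi,3),'rod',round(phi-.5236,3),'rad',np.hypot(p[2]+off-45,p[0]+59).round(1))
    R=st()[1];Rt=tool((1,0,0));print('turn',(R.inv()*Rt).as_rotvec().round(3));rows=[]
    for d in dphis:
        phi+=d;q=np.array([-59+185*np.cos(phi),p[1],45+185*np.sin(phi)-off])
        t=R.inv().apply(M.apply(q-p));rows.append([*t.round(0).tolist(),0,0,0,claw]);p=q
    print(rows)
E
python3 - <<'E'
from h import *
rod([.11]*4)
E
```

```text
phi 0.681 rod 0.157 rad 184.9
turn [ 0.008  0.004 -0.005]
[[-0.0, -13.0, -15.0, 0, 0, 0, 255], [-0.0, -15.0, -14.0, 0, 0, 0, 255], [-0.0, -17.0, -12.0, 0, 0, 0, 255], [-0.0, -18.0, -10.0, 0, 0, 0, 255]]
```

Emit:
{"method": "play_rows", "body": {"increments": [[0, -13, -15, 0, 0, 0, 255], [0, -15, -14, 0, 0, 0, 255], [0, -17, -12, 0, 0, 0, 255], [0, -18, -10, 0, 0, 0, 255]]}}

```text
clock: 12.85
tcp_pos: [0.5181, 0.1876, 0.1699]
orientation: [1.515, 2.738, 0.014]
contact_force: [1.1, 1.1, -0.9]
grip_width: 0.012
```

Run:
```python
from h import *
show();rod([.08]*3)
```

```text
t 12.85 tcp [0.5181 0.1876 0.1699] mix [ 24.4 201.1 169.9] R [[0.0, 1.0, 0.01], [1.0, -0.0, -0.01], [-0.01, 0.01, -1.0]] J [-0.8   0.31  0.42  1.92 -0.15  0.92  0.25] F [ 1.1  1.1 -0.9] w 0.012
phi 1.11 rod 0.586 rad 187.5
turn [ 0.014  0.007 -0.004]
[[-0.0, -15.0, -4.0, 0, 0, 0, 255], [-0.0, -14.0, -5.0, 0, 0, 0, 255], [-0.0, -14.0, -4.0, 0, 0, 0, 255]]
```

Emit:
{"method": "play_rows", "body": {"increments": [[0, -14, -4, 0.01, 0, 0, 255], [0, -14, -5, 0, 0, 0, 255], [0, -12, -4, 0, 0, 0, 255], [0, -2, 0, 0, 0, 0, 255]]}}

```text
clock: 13.25
tcp_pos: [0.4835, 0.1658, 0.1855]
orientation: [1.514, 2.738, 0.013]
contact_force: [7.0, 3.6, -4.3]
grip_width: 0.0117
```

Run:
```python
from h import *
show();rod([.08]*1)
snap('wrist','w17.png');snap('top','t17.png')
```

```text
t 13.25 tcp [0.4835 0.1658 0.1855] mix [-16.5 201.1 185.5] R [[0.0, 1.0, 0.01], [1.0, -0.0, -0.01], [-0.01, 0.01, -1.0]] J [-0.82  0.22  0.43  1.99 -0.11  0.93  0.22] F [ 7.   3.6 -4.3] w 0.0117
phi 1.343 rod 0.82 rad 188.4
turn [ 0.013  0.007 -0.004]
[[-0.0, -15.0, 0.0, 0, 0, 0, 255]]
```

View pics/w17.png

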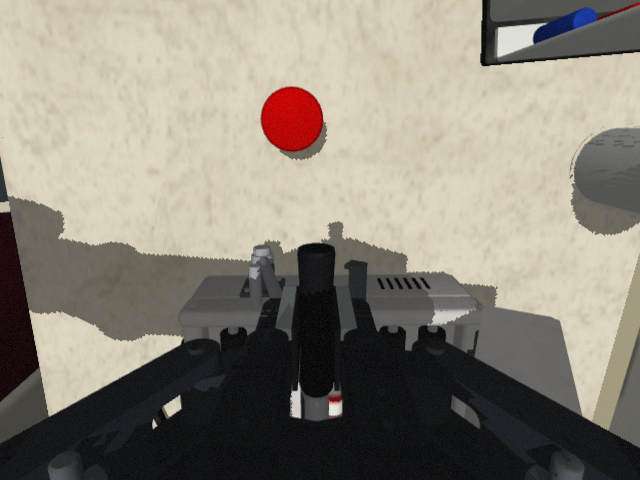

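Emit:
{"method": "play_rows", "body": {"increments": [[0, 0, 0, 0, 0, 0, 255], [0, 0, 0, 0, 0, 0, 255], [0, 0, 0, 0, 0, 0, 0], [0, 0, 0, 0, 0, 0, 0], [0, 0, 0, 0, 0, 0, 0]]}}

```text
clock: 13.85
tcp_pos: [0.4822, 0.1651, 0.1839]
orientation: [1.516, 2.741, 0.003]
contact_force: [0.7, 0.6, 0.5]
grip_width: 0.0547
```

Emit:
{"method": "play_rows", "body": {"increments": [[0, 0, 0, 0, 0, 0, 0], [0, 0, -25, 0, 0, 0, 0], [0, 0, -30, 0, 0, 0, 0], [0, 0, -35, 0, 0, 0, 0]]}}

```text
clock: 14.25
tcp_pos: [0.4771, 0.1634, 0.2706]
orientation: [1.519, 2.747, -0.017]
contact_force: [-0.2, -0.3, 0.8]
grip_width: 0.0852
```

Run:
```python
from h import *
show()
d=snap('wrist','w18.png')
```

```text
t 14.25 tcp [0.4771 0.1634 0.2706] mix [-23.2 202.5 270.6] R [[0.0, 1.0, -0.01], [1.0, -0.0, -0.01], [-0.01, -0.01, -1.0]] J [-0.86  0.13  0.44  1.89 -0.05  1.14  0.17] F [-0.2 -0.3  0.8] w 0.0852
```

View pics/w18.png

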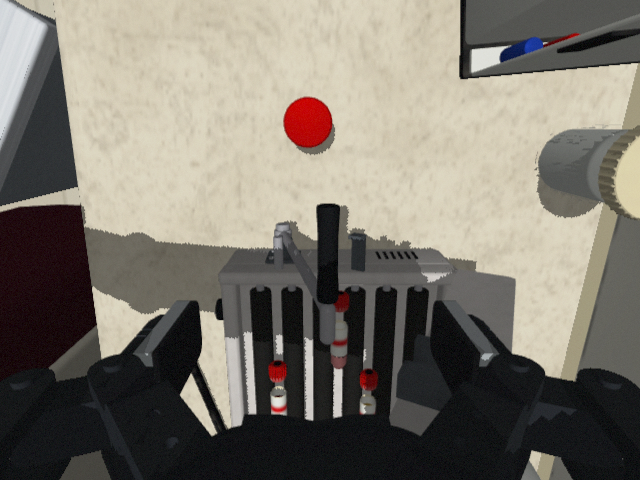

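Run:
```python
from h import *
d=dict(np.load('pics/w18.png.npz'))
for u,v in ((328,215),(328,250),(327,285)): print(mloc(onz(d,u,v,.225)).round(1),mloc(pt(d,u,v)).round(1))
plan([(w((-23,202,370)),2),(w((18,1,370)),9)],tool((0,-1,0)))
```

```text
[-17.  223.6 225. ] [-17.1 224.6 229.9]
[-16.8 202.6 225. ] [-16.9 203.7 228.6]
[-17.3 180.4 225. ] [-17.4 182.  228.8]
[[-0.2, -1.5, -46.6, 0.001, 0.0, 0.142, 0], [-0.4, -1.5, -46.6, 0.001, 0.0, 0.142, 0], [-20.1, 10.7, 0.1, 0.001, 0.0, 0.142, 0], [-18.4, 13.5, 0.1, 0.001, 0.0, 0.142, 0], [-16.3, 15.9, 0.1, 0.001, 0.0, 0.142, 0]]
[[-13.9, 18.1, 0.1, 0.001, 0.0, 0.142, 0], [-11.1, 19.9, 0.1, 0.001, 0.0, 0.142, 0], [-8.2, 21.3, 0.1, 0.001, 0.0, 0.142, 0], [-5.1, 22.2, 0.0, 0.001, 0.0, 0.142, 0], [-1.9, 22.7, 0.0, 0.001, 0.0, 0.142, 0]]
[[1.3, 22.8, 0.0, 0.001, 0.0, 0.142, 0]]
```

Emit:
{"method": "play_rows", "body": {"increments": [[0, -1, -46, 0, 0, 0.142, 0], [0, -1, -46, 0, 0, 0.142, 0], [-20, 11, 0, 0, 0, 0.142, 0], [-18, 13, 0, 0, 0, 0.142, 0], [-16, 16, 0, 0, 0, 0.142, 0]]}}

```text
clock: 14.8
tcp_pos: [0.5248, 0.1172, 0.3732]
orientation: [2.395, 2.023, 0.009]
contact_force: [0.5, -0.0, 0.1]
grip_width: 0.0851
```

Emit:
{"method": "play_rows", "body": {"increments": [[-14, 18, 0, 0, 0, 0.142, 0], [-11, 20, 0, 0, 0, 0.142, 0], [-8, 21, 0, 0, 0, 0.142, 0], [-5, 22, 0, 0, 0, 0.142, 0], [-2, 23, 0, 0, 0, 0.142, 0]]}}

```text
clock: 15.3
tcp_pos: [0.6038, 0.03, 0.3732]
orientation: [2.967, 1.023, 0.012]
contact_force: [-0.1, 0.9, -0.4]
grip_width: 0.0853
```

Run:
```python
from h import *
show()
d=snap('wrist','w19.png')
plan([(w((18,1,355)),3)],tool((0,-1,0)))
```

```text
t 15.3 tcp [0.6038 0.03   0.3732] mix [ 12.6  22.1 373.2] R [[0.99, 0.1, 0.01], [0.1, -0.99, -0.0], [0.01, 0.01, -1.0]] J [-0.7   0.28  0.72  1.53 -0.19  1.39 -0.88] F [-0.1  0.9 -0.4] w 0.0853
[[1.5, 5.8, 6.1, 0.003, -0.002, 0.03, 0], [1.7, 5.7, 6.0, 0.003, -0.002, 0.03, 0], [1.9, 5.7, 6.0, 0.003, -0.002, 0.03, 0]]
```

View pics/w19.png

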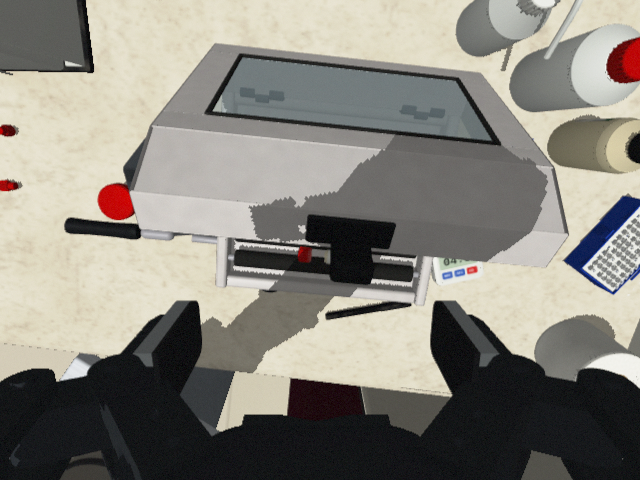

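Emit:
{"method": "play_rows", "body": {"increments": [[2, 6, 6, 0, 0, 0.03, 0], [2, 6, 6, 0, 0, 0.03, 0], [2, 6, 6, 0, 0, 0.03, 0], [0, 0, 0, 0, 0, 0, 0]]}}

```text
clock: 15.75
tcp_pos: [0.6214, 0.0145, 0.352]
orientation: [3.015, 0.864, 0.009]
contact_force: [-1.4, 0.3, -0.2]
grip_width: 0.0853
```

Run:
```python
from h import *
show()
d=snap('wrist','w20.png')
plan([(w((18,1,282)),3)],tool((0,-1,0)))
```

```text
t 15.75 tcp [0.6214 0.0145 0.352 ] mix [ 19.1  -0.4 352. ] R [[1.0, -0.01, 0.0], [-0.01, -1.0, -0.01], [0.0, 0.01, -1.0]] J [-0.67  0.34  0.74  1.53 -0.23  1.36 -0.93] F [-1.4  0.3 -0.2] w 0.0853
[[-0.5, -0.5, 23.5, 0.002, -0.001, -0.001, 0], [-0.5, -0.4, 23.5, 0.002, -0.001, -0.001, 0], [-0.5, -0.4, 23.5, 0.002, -0.001, -0.001, 0]]
```

View pics/w20.png

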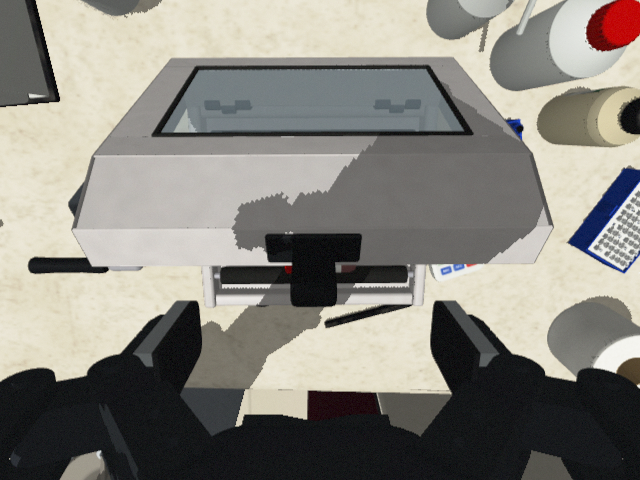

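Emit:
{"method": "play_rows", "body": {"increments": [[-0.5, -0.5, 24, 0, 0, 0, 0], [-0.5, -0.5, 24, 0, 0, 0, 0], [-0.5, -0.5, 20, 0, 0, 0, 0], [0, 0, 2, 0, 0, 0, 0], [0, 0, 0, 0, 0, 0, 0]]}}

```text
clock: 16.3
tcp_pos: [0.6201, 0.0184, 0.2824]
orientation: [3.013, 0.877, 0.015]
contact_force: [-0.2, -0.5, 0.1]
grip_width: 0.085
```

Run:
```python
from h import *
show()
d=snap('wrist','w21.png')
plan([(w((18,1,281)),1)],tool((0,-1,0)))
```

```text
t 16.3 tcp [0.6201 0.0184 0.2824] mix [ 20.1   3.5 282.4] R [[1.0, 0.0, 0.01], [0.0, -1.0, -0.01], [0.01, 0.01, -1.0]] J [-0.66  0.37  0.71  1.64 -0.26  1.22 -0.9 ] F [-0.2 -0.5  0.1] w 0.085
[[-2.2, 2.6, 1.5, 0.006, -0.008, 0.003, 0]]
```

View pics/w21.png

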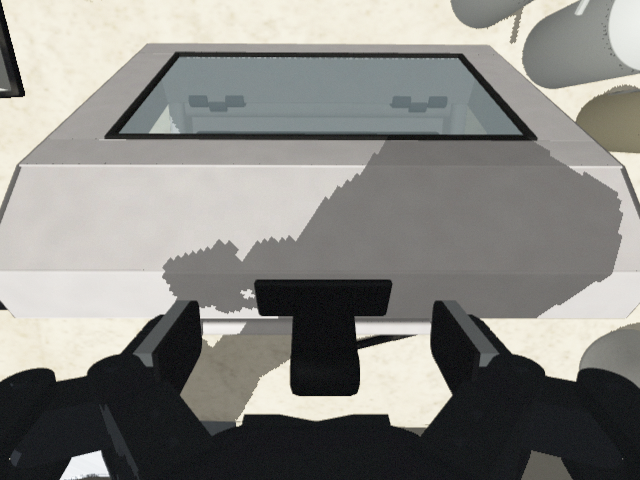

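Good. Centre and close.

Emit:
{"method": "play_rows", "body": {"increments": [[-2, 3, 1, 0.005, -0.008, 0, 0], [0, 0, 0, 0, 0, 0, 255], [0, 0, 0, 0, 0, 0, 255], [0, 0, 0, 0, 0, 0, 255], [0, 0, 0, 0, 0, 0, 255]], "force": 30}}

```text
clock: 16.85
tcp_pos: [0.6221, 0.0144, 0.2854]
orientation: [3.015, 0.879, 0.009]
contact_force: [-0.5, 0.4, 0.7]
grip_width: 0.0281
```

Emit:
{"method": "play_rows", "body": {"increments": [[0, 0, 0, 0, 0, 0, 255], [0, 0, 0, 0, 0, 0, 255]]}}

```text
clock: 17.05
tcp_pos: [0.6212, 0.0159, 0.2857]
orientation: [-3.014, -0.88, -0.007]
contact_force: [1.3, -2.2, -2.0]
grip_width: 0.023
```

Run:
```python
from h import *
show()
arc([-.03]*5)
snap('wrist','w22.png')
```

```text
t 17.05 tcp [0.6212 0.0159 0.2857] mix [ 19.6   0.8 285.7] R [[1.0, 0.0, 0.0], [0.0, -1.0, 0.0], [0.0, -0.0, -1.0]] J [-0.65  0.38  0.71  1.63 -0.26  1.23 -0.89] F [ 1.3 -2.2 -2. ] w 0.023
theta 1.125 rad 259.7
[[-6.0, -0.0, 6.0, -0.0, -0.005, 0.004, 255], [-7.0, -0.0, 3.0, 0.0, 0.0, 0.0, 255], [-7.0, 0.0, 3.0, 0.0, 0.0, 0.0, 255], [-7.0, 0.0, 3.0, 0.0, 0.0, 0.0, 255], [-7.0, 0.0, 4.0, 0.0, 0.0, 0.0, 255]]
```

View pics/w22.png

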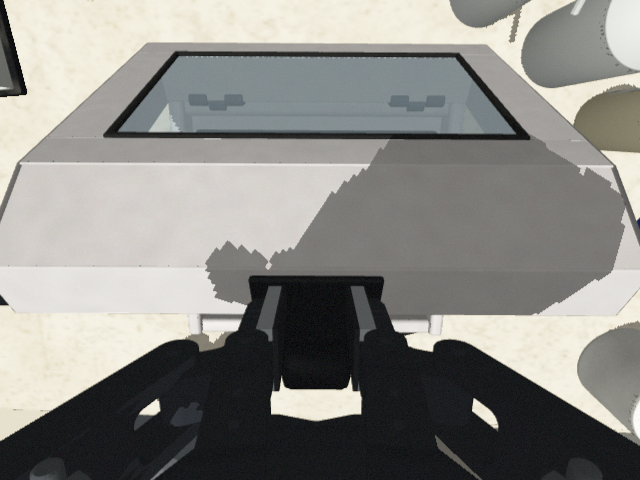

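Run:
```python
from h import *
arc([-.03,-.04,-.04,-.04,-.04],Rad=259.5)
```

```text
theta 1.125 rad 259.6
[[-7.0, -0.0, 3.0, -0.0, -0.005, 0.004, 255], [-10.0, -0.0, 4.0, 0.0, 0.0, 0.0, 255], [-9.0, -0.0, 5.0, 0.0, 0.0, 0.0, 255], [-9.0, 0.0, 5.0, 0.0, 0.0, 0.0, 255], [-9.0, 0.0, 5.0, 0.0, 0.0, 0.0, 255]]
```

Emit:
{"method": "play_rows", "body": {"increments": [[-7, 0, 3, 0, 0, 0, 255], [-10, 0, 4, 0, 0, 0, 255], [-9, 0, 5, 0, 0, 0, 255], [-9, 0, 5, 0, 0, 0, 255], [-9, 0, 5, 0, 0, 0, 255]]}}

```text
clock: 17.6
tcp_pos: [0.5833, -0.0081, 0.2632]
orientation: [-3.013, -0.881, -0.016]
contact_force: [3.4, 1.0, -2.6]
grip_width: 0.023
```

Run:
```python
from h import *
show();arc([-.03]*4,Rad=259.)
snap('wrist','w23.png')
```

```text
t 17.6 tcp [ 0.5833 -0.0081  0.2632] mix [-25.1   0.8 263.2] R [[1.0, 0.01, 0.01], [0.01, -1.0, -0.0], [0.01, 0.0, -1.0]] J [-0.66  0.32  0.72  1.75 -0.23  1.15 -0.87] F [ 3.4  1.  -2.6] w 0.023
theta 0.932 rad 259.4
[[-6.0, -0.0, 4.0, 0.0, -0.01, 0.005, 255], [-6.0, 0.0, 4.0, 0.0, 0.0, 0.0, 255], [-6.0, 0.0, 5.0, 0.0, 0.0, 0.0, 255], [-6.0, 0.0, 5.0, 0.0, 0.0, 0.0, 255]]
```

View pics/w23.png

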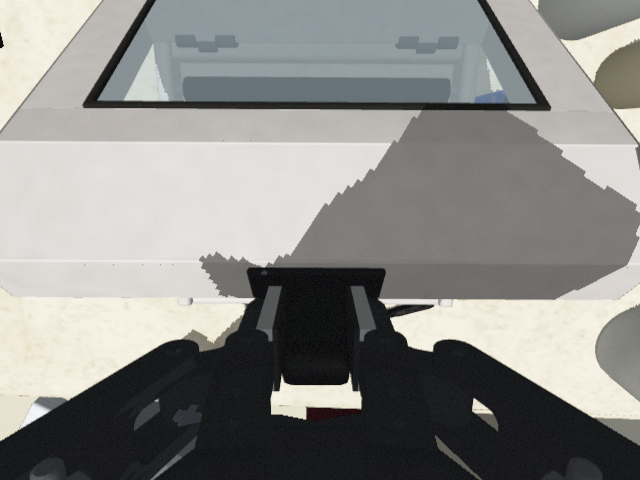

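Emit:
{"method": "play_rows", "body": {"increments": [[-6, 0, 4, 0, -0.01, 0.005, 255], [-6, 0, 4, 0, 0, 0, 255], [-6, 0, 5, 0, 0, 0, 255], [-5, 0, 4, 0, 0, 0, 255]]}}

```text
clock: 18.05
tcp_pos: [0.56, -0.0228, 0.2439]
orientation: [-3.018, -0.871, 0.006]
contact_force: [1.1, 1.5, 0.7]
grip_width: 0.0226
```

Run:
```python
from h import *
show();arc([-.02]*4,Rad=258.5)
d=snap('top','t24.png');snap('side','s24.png')
cv2.imwrite('pics/t24c.png',cv2.resize(d['color'][180:290,200:310],None,fx=5,fy=5,interpolation=2))
```

```text
t 18.05 tcp [ 0.56   -0.0228  0.2439] mix [-52.7   0.8 243.9] R [[1.0, -0.0, -0.0], [-0.0, -1.0, 0.0], [-0.0, -0.0, -1.0]] J [-0.66  0.3   0.73  1.82 -0.22  1.11 -0.86] F [1.1 1.5 0.7] w 0.0226
theta 0.802 rad 259.8
[[-3.0, 0.0, 4.0, -0.001, 0.003, -0.002, 255], [-4.0, 0.0, 3.0, 0.0, 0.0, 0.0, 255], [-4.0, 0.0, 3.0, 0.0, 0.0, 0.0, 255], [-4.0, 0.0, 4.0, 0.0, 0.0, 0.0, 255]]
```

View pics/t24c.png

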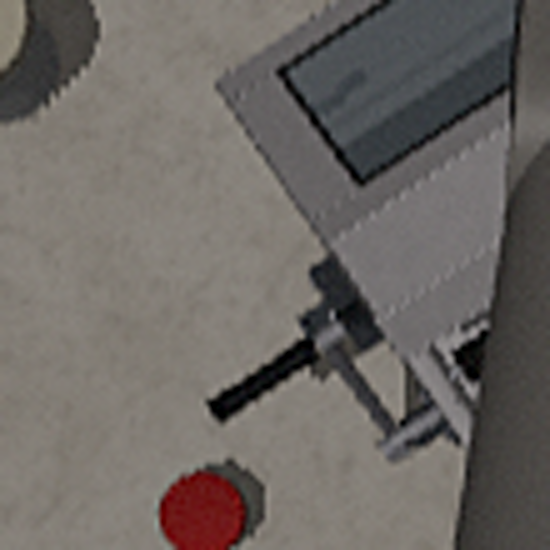

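Emit:
{"method": "play_rows", "body": {"increments": [[-3, 0, 4, 0, 0, 0, 255], [-4, 0, 3, 0, 0, 0, 255], [0, 0, 0, 0, 0, 0, 255]]}}

```text
clock: 18.45
tcp_pos: [0.5528, -0.0273, 0.2365]
orientation: [-3.018, -0.87, 0.01]
contact_force: [-1.0, 0.1, 0.5]
grip_width: 0.0233
```

Run:
```python
from h import *
show();arc([-.015]*4,Rad=259)
```

```text
t 18.45 tcp [ 0.5528 -0.0273  0.2365] mix [-61.2   0.9 236.5] R [[1.0, -0.0, -0.01], [-0.0, -1.0, 0.0], [-0.01, -0.0, -1.0]] J [-0.65  0.29  0.73  1.84 -0.22  1.1  -0.85] F [-1.   0.1  0.5] w 0.0233
theta 0.758 rad 259.7
[[-2.0, 0.0, 3.0, -0.002, 0.006, -0.003, 255], [-3.0, -0.0, 3.0, 0.0, 0.0, 0.0, 255], [-3.0, -0.0, 3.0, 0.0, 0.0, 0.0, 255], [-3.0, -0.0, 3.0, 0.0, 0.0, 0.0, 255]]
```

Emit:
{"method": "play_rows", "body": {"increments": [[-2, 0, 3, 0, 0.005, 0, 255], [-3, 0, 3, 0, 0, 0, 255], [0, 0, 0, 0, 0, 0, 255]]}}

```text
clock: 18.75
tcp_pos: [0.5518, -0.028, 0.2349]
orientation: [-3.014, -0.872, -0.01]
contact_force: [0.2, 0.7, -3.7]
grip_width: 0.0229
```

Run:
```python
from h import *
show();arc([-.015]*4,Rad=259)
d=snap('top','t25.png')
cv2.imwrite('pics/t25c.png',cv2.resize(d['color'][180:290,200:310],None,fx=5,fy=5,interpolation=2))
show()
```

```text
t 18.75 tcp [ 0.5518 -0.028   0.2349] mix [-62.4   0.9 234.9] R [[1.0, -0.0, 0.01], [-0.0, -1.0, 0.0], [0.01, -0.0, -1.0]] J [-0.65  0.28  0.73  1.85 -0.22  1.08 -0.84] F [ 0.2  0.7 -3.7] w 0.0229
theta 0.751 rad 259.3
[[-3.0, 0.0, 3.0, -0.002, -0.007, -0.001, 255], [-3.0, -0.0, 3.0, 0.0, 0.0, 0.0, 255], [-3.0, 0.0, 3.0, 0.0, 0.0, 0.0, 255], [-3.0, 0.0, 3.0, 0.0, 0.0, 0.0, 255]]
t 18.8 tcp [ 0.5515 -0.0281  0.2346] mix [-62.7   0.9 234.6] R [[1.0, -0.0, 0.01], [-0.0, -1.0, 0.0], [0.01, -0.0, -1.0]] J [-0.65  0.29  0.73  1.85 -0.22  1.08 -0.84] F [-0.9  2.3  4.9] w 0.0234
```

View pics/t25c.png

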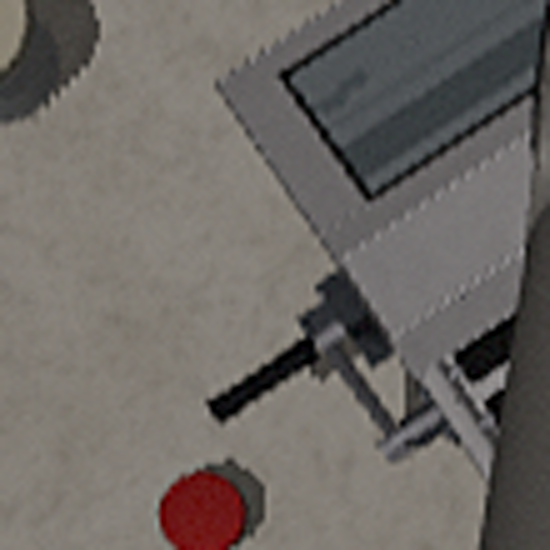

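Emit:
{"method": "play_rows", "body": {"increments": [[-4, 0, 4, 0, -0.007, 0, 255], [-4, 0, 4, 0, 0, 0, 255], [0, 0, 0, 0, 0, 0, 255]]}}

```text
clock: 19.1
tcp_pos: [0.552, -0.0278, 0.2348]
orientation: [-3.011, -0.876, -0.023]
contact_force: [1.2, -0.0, -4.8]
grip_width: 0.0233
```

Run:
```python
from h import *
show();print(theta())
d=snap('wrist','w26.png')
P=cloud(d);L=M.inv().apply((P-O).reshape(-1,3)).reshape(P.shape)*1000
# hood top plane: points with window-side frame; fit slope from hood sloped top left & right of window
import sys
show()
```

```text
t 19.1 tcp [ 0.552  -0.0278  0.2348] mix [-62.1   0.9 234.8] R [[1.0, 0.0, 0.02], [0.0, -1.0, 0.0], [0.02, -0.0, -1.0]] J [-0.65  0.28  0.73  1.86 -0.22  1.07 -0.84] F [ 1.2 -0.  -4.8] w 0.0233
(np.float64(0.7516085399029884), np.float64(259.0905973037951))
t 19.15 tcp [ 0.5518 -0.028   0.2345] mix [-62.5   0.8 234.5] R [[1.0, 0.0, 0.01], [0.0, -1.0, 0.0], [0.01, -0.0, -1.0]] J [-0.65  0.28  0.73  1.86 -0.22  1.07 -0.84] F [-1.6  1.4  6.6] w 0.0232
```

View pics/w26.png

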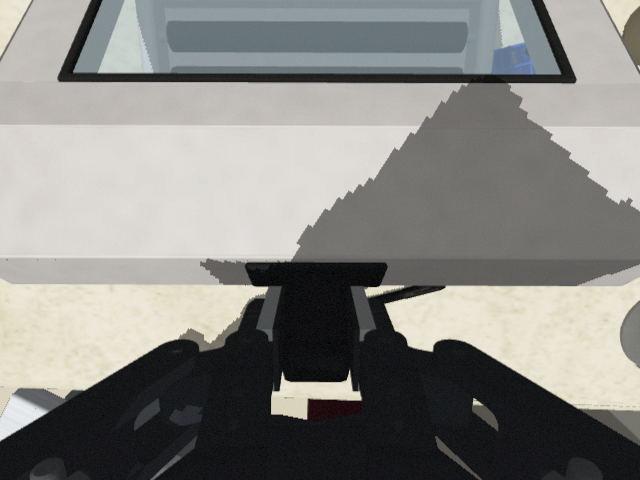

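Run:
```python
from h import *
def ang(f,r0,r1,c0,c1):
    d=dict(np.load(f));P=cloud(d);L=M.inv().apply((P-O).reshape(-1,3)).reshape(P.shape)*1000
    Q=L[r0:r1,c0:c1].reshape(-1,3);A=np.c_[Q[:,:2],np.ones(len(Q))];c,res,_,_=np.linalg.lstsq(A,Q[:,2],rcond=None)
    e=Q[:,2]-A@c; return np.arctan(c[0]).round(4),c[1].round(4),e.std().round(2)
print('closed slope',ang('pics/w8.png.npz',135,265,20,230),ang('pics/w7.png.npz',130,265,20,230),ang('pics/w4.png.npz',130,235,20,230),ang('pics/w2.png.npz',140,210,80,220))
print('w9 top?',ang('pics/w9.png.npz',135,250,20,180))
print('w23',ang('pics/w23.png.npz',155,250,20,180))
print('now',ang('pics/w26.png.npz',135,250,20,190))
print('up',ang('pics/w22.png.npz',175,255,30,190))
```

```text
closed slope (np.float64(0.4368), np.float64(-0.0558), np.float64(5.66)) (np.float64(0.4337), np.float64(-0.0567), np.float64(5.54)) (np.float64(0.4508), np.float64(-0.0655), np.float64(7.88)) (np.float64(0.4928), np.float64(-0.1386), np.float64(11.64))
w9 top? (np.float64(-0.3106), np.float64(-0.1069), np.float64(7.81))
w23 (np.float64(-0.3303), np.float64(-0.1786), np.float64(10.88))
now (np.float64(-0.2504), np.float64(-0.1135), np.float64(8.81))
up (np.float64(-0.4868), np.float64(-0.1369), np.float64(10.38))
```

```bash
cat > ang.py <<'E'
from h import *
def ang(f,r0,r1,c0,c1):
    d=dict(np.load(f));P=cloud(d);L=M.inv().apply((P-O).reshape(-1,3)).reshape(P.shape)*1000
    k=d['depth'][r0:r1,c0:c1].reshape(-1)>0.02
    Q=L[r0:r1,c0:c1].reshape(-1,3)[k]
    for _ in range(6):
        A=np.c_[Q[:,:2],np.ones(len(Q))];c=np.linalg.lstsq(A,Q[:,2],rcond=None)[0];e=Q[:,2]-A@c;Q=Q[abs(e)<max(2*e.std(),1.5)]
    return round(float(np.arctan(c[0])),4),round(float(c[1]),4),round(float(e.std()),2),len(Q)
E
python3 - <<'E'
from ang import *
print('closed slope',ang('pics/w8.png.npz',135,265,20,230),ang('pics/w7.png.npz',130,265,20,230),ang('pics/w4.png.npz',130,235,20,230),ang('pics/w2.png.npz',140,210,80,220))
print('w9 top?',ang('pics/w9.png.npz',135,250,20,180))
print('w23',ang('pics/w23.png.npz',155,250,20,180))
print('now',ang('pics/w26.png.npz',135,250,20,190))
print('up',ang('pics/w22.png.npz',175,255,30,190))
E
```

```text
closed slope (0.4119, -0.0003, 0.55, 26962) (0.4117, 0.0004, 0.55, 27995) (0.4118, 0.0001, 0.56, 21706) (0.4116, -0.0002, 0.58, 9614)
w9 top? (-0.373, -0.0001, 0.61, 17942)
w23 (-0.4969, 0.0005, 0.62, 14720)
now (-0.3174, 0.0005, 0.61, 19069)
up (-0.689, 0.001, 0.65, 12278)
```

Emit:
{"method": "play_rows", "body": {"increments": [[0, 0, 0, 0, 0, 0, 255], [0, 0, 0, 0, 0, 0, 0], [0, 0, 0, 0, 0, 0, 0], [0, 0, 0, 0, 0, 0, 0], [0, 0, 0, 0, 0, 0, 0]]}}

```text
clock: 19.65
tcp_pos: [0.5503, -0.0297, 0.2323]
orientation: [-3.014, -0.876, -0.014]
contact_force: [-0.6, 0.4, -0.0]
grip_width: 0.0797
```

Emit:
{"method": "play_rows", "body": {"increments": [[-2, 0, -12, 0, 0, 0, 0], [-4, 0, -25, 0, 0, 0, 0], [-4, 0, -35, 0, 0, 0, 0], [-4, 0, -35, 0, 0, 0, 0]]}}

```text
clock: 20.05
tcp_pos: [0.5339, -0.0385, 0.3394]
orientation: [-3.015, -0.874, 0.003]
contact_force: [0.6, 0.6, 0.2]
grip_width: 0.0853
```

Run:
```python
from h import *
show()
snap('wrist','w27.png')
```

```text
t 20.05 tcp [ 0.5339 -0.0385  0.3394] mix [-83.2   1.5 339.4] R [[1.0, 0.0, -0.0], [0.0, -1.0, 0.0], [-0.0, -0.0, -1.0]] J [-0.71  0.16  0.77  1.74 -0.11  1.3  -0.92] F [0.6 0.6 0.2] w 0.0853
```

View pics/w27.png

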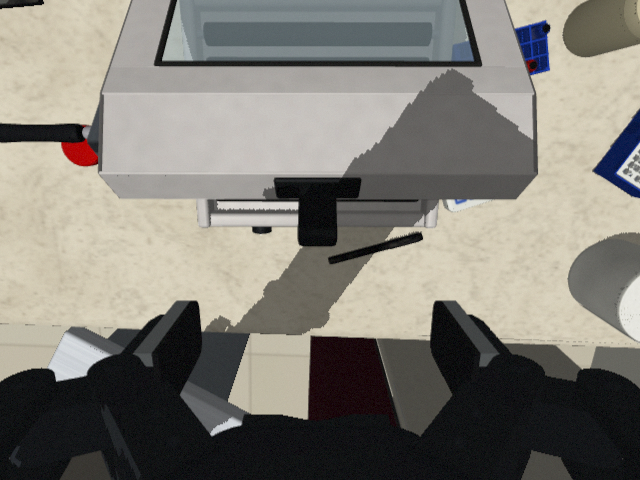

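Run:
```python
from ang import *
print(.4118-ang('pics/w27.png.npz',100,165,125,330)[0])
plan([(w((-130,200,370)),5)],tool((1,0,0)))
```

```text
0.7282
[[-9.6, -40.2, -5.0, 0.001, -0.001, -0.314, 0], [3.2, -41.2, -4.9, 0.001, -0.001, -0.314, 0], [15.8, -38.2, -4.9, 0.001, -0.001, -0.314, 0], [26.8, -31.4, -4.9, 0.001, -0.001, -0.314, 0], [35.2, -21.6, -4.9, 0.001, -0.001, -0.314, 0]]
```

Emit:
{"method": "play_rows", "body": {"increments": [[-5, -45, -5, 0, 0, 0, 0], [-5, -45, -5, 0, 0, 0, 0], [-5, -45, 0, 0, 0, 0, 0], [-5, -45, 0, 0, 0, 0, 0], [-5, -40, 0, 0, 0, 0, 0]]}}

```text
clock: 20.6
tcp_pos: [0.3991, 0.1308, 0.3609]
orientation: [3.024, 0.847, 0.029]
contact_force: [0.9, 1.1, 0.3]
grip_width: 0.0851
```

Run:
```python
from h import *
show()
d=snap('wrist','w28.png')
snap('top','t28.png')
cv2.imwrite('pics/t28c.png',cv2.resize(cv2.imread('pics/t28.png')[130:300,200:410],None,fx=3.5,fy=3.5,interpolation=2))
```

```text
t 20.6 tcp [0.3991 0.1308 0.3609] mix [-106.6  216.7  360.9] R [[1.0, -0.02, 0.02], [-0.02, -1.0, -0.01], [0.02, 0.01, -1.0]] J [-1.01 -0.15  0.48  1.92  0.08  1.33 -1.58] F [0.9 1.1 0.3] w 0.0851
```

View pics/w28.png

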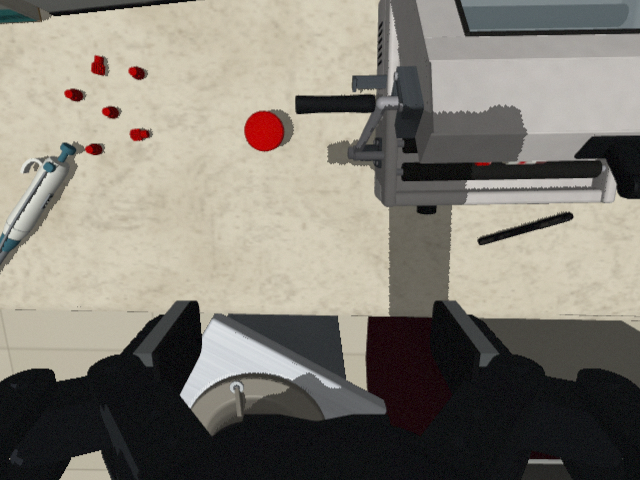

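View pics/t28c.png

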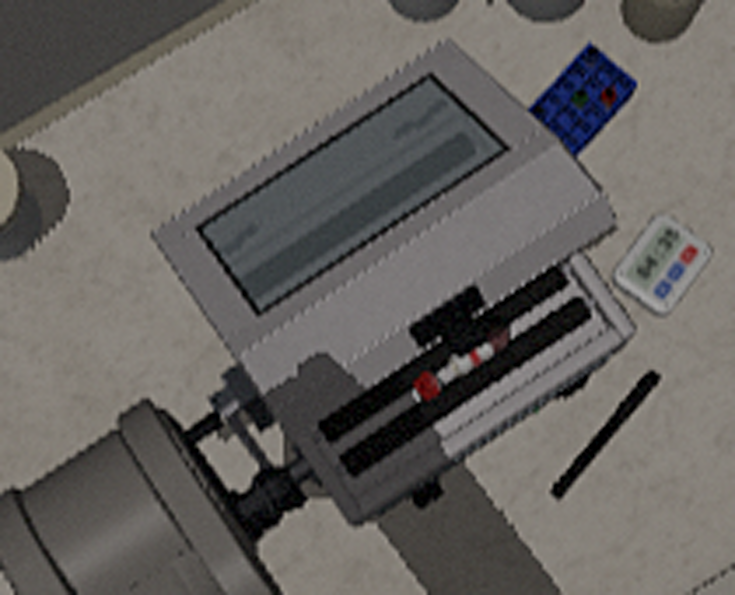

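Run:
```python
from ang import *
d=dict(np.load('pics/w28.png.npz'))
for u in (310,335,365): 
    p=mloc(onz(d,u,104,.231)); print(p.round(1), mloc(pt(d,u,104)).round(1), 'rod',round(float(np.arccos((p[0]+59)/185)-.5236),3))
print('hood',.4118-ang('pics/w28.png.npz',65,95,440,620)[0], ang('pics/w28.png.npz',65,95,440,620))
th=.73
print('notch seat',112-183*np.cos(th)+15*np.sin(th),91+183*np.sin(th)+15*np.cos(th))
cv2.imwrite('pics/w28c.png',cv2.resize(d['color'][60:180,340:460],None,fx=5,fy=5,interpolation=2))
print(cv2.__version__)
T=dict(np.load('pics/t28.png.npz'))
for n,(u,v) in dict(jar=(190,183),pen=(373,254),timer=(391,206)).items(): print(n,pt(T,u,v).round(3))
```

```text
[-17.8 218.  231. ] [-17.6 218.1 228.3] rod 0.822
[-18.1 199.6 231. ] [-18.  199.5 230.2] rod 0.824
[-18.5 177.4 231. ] [-18.4 177.2 229.6] rod 0.826
hood 0.7314 (-0.3196, 0.0012, 0.63, 5211)
notch seat -14.363871104055807 224.2147592408498
4.12.0
jar [0.694 0.339 0.134]
pen [0.339 0.006 1.581]
timer [ 0.635 -0.21   0.018]
```

View pics/w28c.png

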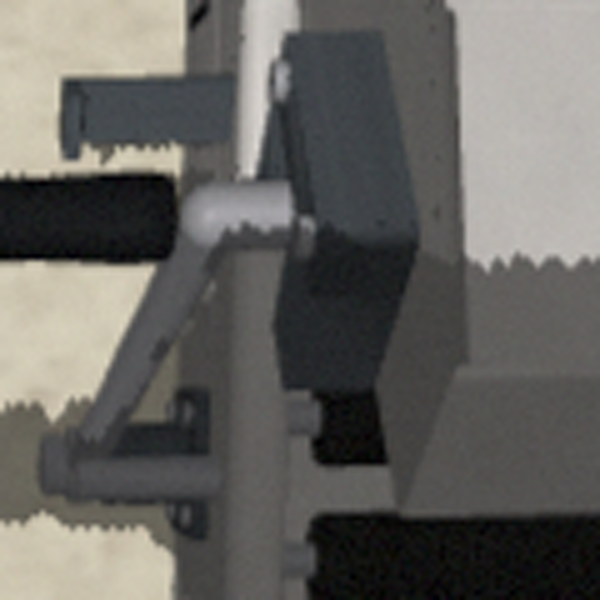

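Emit:
{"method": "play_rows", "body": {"increments": [[-10, 0, -10, 0, 0, 0, 0], [0, 0, 0, 0, 0, 0, 0], [0, 0, 0, 0, 0, 0, 0]]}}

```text
clock: 21.0
tcp_pos: [0.3889, 0.1279, 0.3718]
orientation: [-3.021, -0.861, -0.031]
contact_force: [0.0, -0.0, -0.4]
grip_width: 0.0854
```

Run:
```python
from h import *
show(); print(r.hand_in())
```

```text
t 21.0 tcp [0.3889 0.1279 0.3718] mix [-116.8  219.6  371.8] R [[1.0, -0.01, 0.02], [-0.01, -1.0, -0.01], [0.02, 0.01, -1.0]] J [-1.01 -0.18  0.47  1.92  0.09  1.36 -1.59] F [ 0.  -0.  -0.4] w 0.0854
the job is handed in; nothing more can be done
None
```

The job is done and handed in at 21.0 s: the hood rests on the prop rod with the pin in the notch. I raised the hood by the tab to about 1.11 rad and swung the rod up to its stop. I then took the tab again and eased the hood down at about 0.4 rad/s or less until it stopped on the pin.

**Last checks**
- **Hood:** after release, a plane fit to the wrist depth image gave 0.728 and then 0.731 rad. The seated value is 0.733.
- **Rod:** it measured about 0.82 rad, slightly past its 0.809 stop, which I put down to calibration error.
- **Pin:** the zoomed view shows it going into the plate. Its measured x is about 4 mm in front of the notch seat's computed x, close to the 5 mm limit. I read this as the same calibration error, because the rod reads past its stop and the hood angle fits a seated pin.
- **Things around the mixer:** the jar and timer measured unmoved. The pen looked unmoved in the picture, but its final depth sample gave no reading. The cup I judged only by eye in the last wrist image.
- **Contact:** the arm stood clear, and the contact force was near zero.

**What went wrong or disagreed**
- **First grasp:** the fingers closed above the tab. They stood about 34 mm short of the reported TCP, so I corrected for that and grasped again.
- **Hood angle from the arm:** at the seat it read 0.751 rad, about 0.02 above the depth measurement. I relied on the depth measurement.

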